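# Unlock the clamp key and hang it up

## Task

Open the carving slope's red keeper by sliding it fully down the slope, and leave it open. Then take out the purple hammer-head clamp key: turn it until its hidden head lines up with its slot and draw it out square to the slope. Hang it upright by its collar, released and at rest, in the free fork of the key rack (the one above the blue spot), leaving the orange key locked as it is and the other keys and things on the bench undisturbed.

Things in the scene. Friction and masses are not known exactly. Their poses are not given: they have to be found in the camera images.
- purple_key: Purple clamp key, 119 mm long, 0.11 to 0.22 kg. Origin: centre of its head's underside; z up the stem to the handle, x along head and handle. Hammer head 60 (x) x 10 x 10 mm (z 0 to 10), stem 10 mm diameter, collar 32 mm diameter (z 50 to 56), neck, flat handle 34 (x) x 12 (y) x 45 mm (z 74 to 119). At the start its collar lies on the plate, head hidden below, 45 to 90 degrees off the slot.
- purple_key_collar (a point): Centre of the underside of the purple key's collar (z 50 mm on its stem axis), axes as the key's
- orange_key: Orange clamp key of the same shape and axes, locked in the other slot; it must stay there unturned
- orange_key_tip (a point): A point near the upper edge of the orange key's handle (17, 0, 113 mm in its frame)
- slope: Fixed carving slope; its plate rises at 28 degrees (0.49 rad) away from the robot. Origin on the plate's upper face midway between the slots, 75 mm above the table; x up the slope, y across, z square out of the plate. Plate 8 mm thick, x -75 to 110, y -125 to 125 mm, hollow below; a carved relief 10 to 13 mm thick on it at x 50 to 102.
- slot_a (a point): Centre of one slot at the plate's upper face (slope frame 0, 60, 0 mm). Both slots are 68 mm long along the slope's y and 16 mm wide along its x. Which key is in which slot varies
- slot_b (a point): Centre of the other slot (slope frame 0, -60, 0 mm)
- rack: Fixed key rack: base 10 mm thick, back board 100 mm high at x 40 to 52. Three forks, at y -85, 0, 85 mm, open towards -x (prongs x -35 to 40): two prongs each, 9 mm wide, 10 mm thick, upper face 100 mm above the table, 16 mm apart. Origin on the table under the middle fork; x from the open ends to the back board, z up. Which fork is free varies.
- home_mark: Blue spot 48 mm across on the rack's base below the seat of the free fork; axes as the rack's
- seat (a point): Where the collar's underside centre belongs: midway between the free fork's prongs on their upper face, 90 mm straight above the spot, 35 mm in from the prongs' open ends; axes as the rack's
- green_key: Green spare key of the same shape, hanging by its collar in another fork
- yellow_key: Yellow spare key of the same shape, hanging by its collar in another fork
- paint_pot: Small blue paint pot, 42 mm across, 55 mm tall, origin under it; a bystander between slope and rack
- sanding_block: Cork block 70 x 35 x 25 mm, origin under it; a bystander between slope and rack
- mallet: Mallet lying at the left side, bystander
- gouge: Gouge lying at the right side, bystander
- brush: Green brush lying near the robot on the left, bystander
- varnish_can: Can 66 mm across, 100 mm tall, origin under it, at the back, bystander
- keeper (a joint): Red sliding keeper bar on the slope, in m down the slope: 0 fully shut, 0.035 fully open against its stop; starts within 8 mm of shut. Stiff (about 3 to 4 N), stays where left. The bar (16 mm wide, across nearly the whole slope, 10 to 16 mm above the plate) overhangs both collars when shut, so that no key can be lifted.
- keeper_tab (a point): Middle of the keeper's black grip tab, midway between the slots (y 0 in the slope frame, x -18 mm less the joint value, 29 mm out of the plate): 20 mm along the slope, 16 mm across, 16 to 42 mm out of the plate
There are look-alikes about, which are no part of the job. What is shaped like the purple_key but turquoise is not meant.

How it is judged:
On the way, in this order (a step that is already met when the one before it is completed fails the run):
1. the keeper is slid fully down (value of joint keeper above 0.028 m), for 0.1 s.
2. the purple key's head is drawn out above the slotted plate (z of purple_key in the frame of slope above 0.005 m), for 0.1 s.
At the end, for the whole second after the job is handed in: The purple key hangs upright (within 7 degrees) and still in the free fork, collar on the prongs (within 4 mm in height, 8 mm across, 22 mm of the seat along the fork), the keeper is still open (more than 24 mm) and the orange key is where it was (within 12 mm) (x of purple_key_collar in the frame of seat between -0.022 and 0.022 m and y of purple_key_collar in the frame of seat between -0.008 and 0.008 m and z of purple_key_collar in the frame of seat between -0.004 and 0.004 m and angle between purple_key's own z axis and vertical below 0.12 rad and linear speed of purple_key below 0.02 m/s and distance of orange_key_tip from where it was at the start of the episode below 0.012 m and value of joint keeper above 0.024 m); the robot touches nothing.
It fails at once if the orange key is turned or pulled (distance of orange_key_tip from where it was at the start of the episode above 0.012 m).
It fails at once if a spare key is knocked about (distance of any of green_key, yellow_key from where it was at the start of the episode above 0.025 m).
It fails at once if a bystander is disturbed (distance of any of paint_pot, sanding_block, mallet, gouge, brush, varnish_can from where it was at the start of the episode above 0.03 m).
It also fails if it takes over 61 s, if anything falls off the work surface, if the arm or the gripper's body presses on something with over 40 N, if the wrist force passes 120 N, or if a joint passes its speed limit or range.

## Robot

A 6-joint arm with a two-finger parallel gripper is mounted at the origin on the work surface. World frame = base frame: x ahead of the robot, y to its left, z up, the work surface at z = 0. Lengths are in m, angles in rad, forces in N, time in s.
With the tool pointing down it reaches from about 0.25 to 0.8 m from the base axis. Payload 3.9 kg.
Tool frame: the origin (TCP) lies midway between the tips of the shut fingers; the grasp point (between the pads) lies 19 mm behind it; z points along the fingers, y is the direction in which the jaws open and shut (so a half turn about z gives the same grasp; the last joint's range is limited). The gripper opens to 85 mm and grips with 20 to 120 N. Pads are 22 mm wide; open, the fingers measure 114 mm over their backs; the gripper's body (76 mm by 85 mm) begins 54 mm behind the grasp point. The pads swing forward as they close: fully open they stand 13 mm farther back than shut.
Start: joints at [1.316, 0.26, -0.138, 1.173, 0, 1.571], TCP at [0.132, 0.508, 0.21] pointing down, gripper open.
Joint ranges: [-2.78, 2.78], [-0.83, 1.72], [-1.28, 1.37], [-1.9, 2.12], [-1.57, 1.48], [-3.14, 3.14]. Speed limits (rad/s): [2.57, 2.57, 3.14, 3.14, 3.14, 3.14].

## Interface

Orientations are given as a unit quaternion [w, x, y, z].
In Python, from plant import bot, camera, calibration, workorder gives the robot as it stands. The module is installed in compiled form; this text tells all that it offers.
- The arm moves only by the tool servo_tool, never from a script. Its argument "deltas" is a list of rows, each a list of 3 entries, a list of its own where there are three numbers: the shift along the world's x, y, z in m, then the turn about the world's z in units of 6 degrees (1.0 is 6 degrees), then the finger opening in m, from 0 to 0.0854. A call has 1 to 5 rows; each row shifts and turns the commanded pose from where the row before left it; what a row does not reach is not made up. A row lasts 1/10 s, in which the tool goes at most 50 mm and 8.59 degrees, less where a joint would pass 70% of its speed; a pose out of reach is approached as far as the arm can. A call with a gripper value outside its range is refused whole. The fingers move at their own pace and stop on an object; "newtons" is the grip in N (left out, the last holds). Time passes only in rows, so rows that do not move let the fingers close. It gives the time, the measured TCP pose, the force and the opening at its end, in the units of the state.
- bot.read_state(): the state, without advancing time (a new reading comes with each control period).
- camera(name): name is "side" or "top" or "wrist"; returns the picture (480x640x3 uint8, red, green, blue); there is no depth.
- calibration(name): a dict with "mtx" (3x3 intrinsics, pixels), "pose" (4x4, takes a point from camera to world coordinates); the wrist camera has in their place "mount" (4x4, takes a point from camera to tool coordinates, whose origin is the TCP and whose axes are the flange's). Camera axes: x right, y down, z forward; pixel columns grow to the right and rows downward; lengths in m; the calibration is good to about 2 mm. A picture is of the moment at which its call begins: read the wrist's pose just before it. calibration takes no time and is no camera call.
- workorder.sign_off(): hands the job in, once; it reports no verdict.
The state is a dict: "time": time; "joint_pos": joint angles; "qd": joint speeds; "joint_torque": joint torques, N m; "position": TCP position; "ee_rot": TCP orientation; "ft_force": force on the tool from outside, world axes, zero at the start; "ft_torque": the same for the moment, N m; "grip_width": opening from 0.0 (shut) to 1.0 (fully open).
Only numpy, scipy, OpenCV 4.12 (cv2) and the standard library are available. Lean on these libraries where they do the work, as an engineer would, in place of code of your own. Each camera call takes 0.05 s, during which the arm holds its last target.

## Working session

There is one attempt and no reset: what is moved stays moved. The work goes in short steps, Python scripts to look and compute and a tool call to move; the robot and the scene stay as the last step left them, time stands still between calls to the robot, and variables do not carry over. Pictures are saved under pics/ and viewed, and the job is handed in when it is done.

Besides the shell and the picture viewer there is one more tool, called as name(argument=value, ...) on one line, values as JSON. servo_tool: Moves the arm, as the interface text tells. Its arguments: {"type":"object","properties":{"deltas":{"type":"array","items":{"type":"array"}},"newtons":{"type":"number"}},"required":["deltas"]}

```bash
mkdir -p pics; python3 - <<'E'
from plant import bot,camera,calibration,workorder
import cv2,numpy as np
s=bot.read_state()
for k,v in s.items(): print(k,np.round(v,4))
for n in("side","top"):
    c=calibration(n);print(n,np.round(c["mtx"],1).tolist(),np.round(c["pose"],4).tolist())
    cv2.imwrite(f"pics/{n}0.png",cv2.cvtColor(camera(n),cv2.COLOR_RGB2BGR))
print(np.round(calibration("wrist")["mtx"],1).tolist(),np.round(calibration("wrist")["mount"],4).tolist())
E
```

```text
time 0.0
joint_pos [ 1.316   0.2607 -0.1394  1.1727  0.      1.5708]
qd [ 0.0005 -0.0006  0.0001  0.0003 -0.0011 -0.0011]
joint_torque [ 2.00000e-03 -4.05680e+01  2.53921e+01  1.89000e-02  1.00000e-04
  0.00000e+00]
position [0.1321 0.5073 0.2093]
ee_rot [-1.000e-04  1.270e-01  9.919e-01 -1.000e-03]
ft_force [-0.7203 -0.0166  0.0288]
ft_torque [ 0.0195 -0.012  -0.0142]
grip_width 1.0005
side [[612.8, 0.0, 314.3], [0.0, 612.8, 242.7], [0.0, 0.0, 1.0]] [[0.9681, -0.1914, 0.162, 0.2215], [-0.2505, -0.7151, 0.6526, -1.2114], [-0.0091, -0.6724, -0.7402, 1.4569], [0.0, 0.0, 0.0, 1.0]]
top [[602.3, 0.0, 320.0], [0.0, 602.3, 249.3], [0.0, 0.0, 1.0]] [[0.01, -0.9979, 0.0632, 0.4212], [-0.9999, -0.0098, 0.0034, -0.0152], [-0.0028, -0.0633, -0.998, 1.8368], [0.0, 0.0, 0.0, 1.0]]
[[384.5, 0.0, 318.8], [0.0, 384.5, 244.7], [0.0, 0.0, 1.0]] [[-0.0008, -0.9495, -0.3138, 0.0807], [1.0, -0.0005, -0.001, -0.0002], [0.0008, -0.3138, 0.9495, -0.1641], [0.0, 0.0, 0.0, 1.0]]
```

View pics/side0.png

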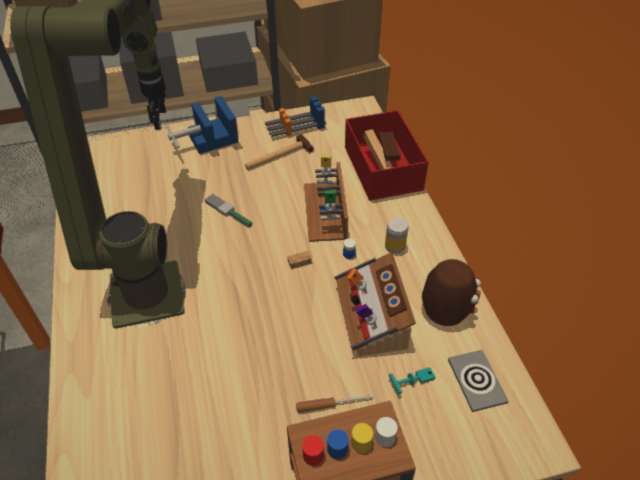

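View pics/top0.png

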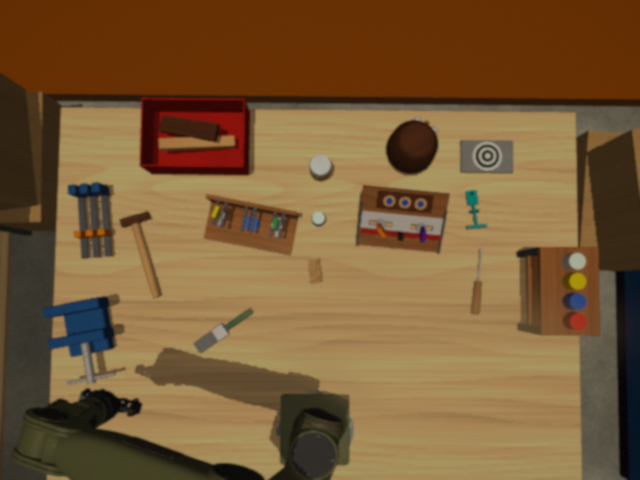

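```bash
python3 - <<'E'
import cv2,numpy as np
t=cv2.imread("pics/top0.png");s=cv2.imread("pics/side0.png")
a=cv2.resize(t[180:260,195:310],None,fx=3.45,fy=3.45,interpolation=3)
b=cv2.resize(t[180:260,345:460],None,fx=3.45,fy=3.45,interpolation=3)
c=cv2.resize(s[145:250,290:410],(396,320),interpolation=3)
d=cv2.resize(s[250:355,320:440],(396,320),interpolation=3)
a=cv2.resize(a,(396,276));b=cv2.resize(b,(396,276))
cv2.imwrite("pics/crop0.png",np.vstack([np.hstack([a,b]),np.hstack([c,d])]))
E
```

```text
(no output)
```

View pics/crop0.png

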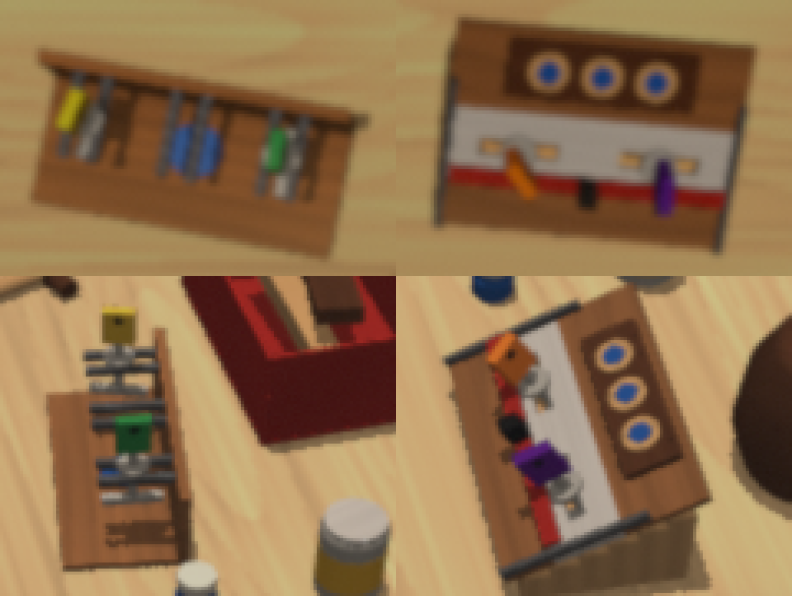

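```bash
cat > h.py <<'E'
from plant import bot,camera,calibration,workorder
import cv2,numpy as np
from scipy.spatial.transform import Rotation as R
def camT(n,s=None):
    c=calibration(n)
    if n!="wrist": return c["mtx"],np.array(c["pose"])
    q=s["ee_rot"];T=np.eye(4);T[:3,:3]=R.from_quat([q[1],q[2],q[3],q[0]]).as_matrix();T[:3,3]=s["position"]
    return c["mtx"],T@np.array(c["mount"])
def ray(K,T,px):
    d=T[:3,:3]@np.linalg.inv(K)@np.array([px[0],px[1],1.]);return T[:3,3],d/np.linalg.norm(d)
def onplane(K,T,px,z):
    o,d=ray(K,T,px);return o+d*(z-o[2])/d[2]
def tri(views):
    A=np.zeros((3,3));b=np.zeros(3);L=[]
    for K,T,p in views:
        o,d=ray(K,T,p);M=np.eye(3)-np.outer(d,d);A+=M;b+=M@o;L.append((o,d))
    x=np.linalg.solve(A,b);return x,[float(np.linalg.norm(np.cross(x-o,d))) for o,d in L]
def proj(K,T,P):
    p=T[:3,:3].T@(np.array(P)-T[:3,3]);u=K@p;return u[:2]/u[2]
def snap(n,name):
    s=bot.read_state();im=camera(n);cv2.imwrite(f"pics/{name}.png",cv2.cvtColor(im,cv2.COLOR_RGB2BGR))
    K,T=camT(n,s);np.savez(f"pics/{name}.npz",K=K,T=T);return im,K,T
def load(name):
    z=np.load(f"pics/{name}.npz");return cv2.imread(f"pics/{name}.png"),z["K"],z["T"]
E
python3 - <<'E'
from h import *
kt=camT("top");ks=camT("side")
def P(n,t,s): x,e=tri([(*kt,t),(*ks,s)]);print(n,np.round(x,3),np.round(e,4))
f=345/100*1.0
tl=lambda x,y:(345+x/396*115,180+y/276*80); rl=lambda x,y:(195+x/396*115,180+y/276*80)
sl=lambda x,y:(320+x/396*120,250+y/320*105); sr=lambda x,y:(290+x/396*120,145+y/320*105)
P("purple top",tl(665-396,188),sl(540-396,462-276))
P("orange top",tl(520-396,172),sl(510-396,358-276))
P("tab",tl(587-396,193),sl(513-396,428-276))
P("relief mid",tl(602-396,77),sl(627-396,392-276))
P("yellow",rl(70,108),sr(119,325-276))
P("green",rl(277,148),sr(134,430-276))
print("spot",onplane(*kt,rl(196,150),.01))
E
```

```text
purple top [ 0.578 -0.304  0.119] [0.0025 0.0025]
orange top [ 0.59  -0.184  0.116] [0.0021 0.0021]
tab [ 0.575 -0.243  0.09 ] [0.0022 0.0022]
relief mid [ 0.67  -0.252  0.122] [0.0029 0.0029]
yellow [0.635 0.287 0.144] [0.0021 0.0021]
green [0.603 0.116 0.153] [0.0021 0.0021]
spot [0.61371439 0.19951778 0.01      ]
```

servo_tool(deltas=[[[0,0,0.045],0,0.0],[[0.02,-0.02,0.035],0,0.0],[[0.03,-0.03,0.02],0,0.0],[[0.035,-0.03,0.01],0,0.0],[[0.037,-0.03,0.01],0,0.0]])

```text
time: 0.6
position: [0.255, 0.3971, 0.3308]
ee_rot: [0.0, 0.126, 0.992, 0.0]
ft_force: [0.7, 0.8, -0.4]
grip_width: 0.144
```

servo_tool(deltas=[[[0.037,-0.03,0.01],0,0.0],[[0.037,-0.03,0.01],0,0.0],[[0.037,-0.03,0.01],0,0.0],[[0.037,-0.03,0.01],0,0.0],[[0.037,-0.03,0.0],0,0.0]])

```text
time: 1.1
position: [0.441, 0.2467, 0.3712]
ee_rot: [0.001, 0.127, 0.992, 0.001]
ft_force: [0.0, 1.0, 0.2]
grip_width: 0.005
```

servo_tool(deltas=[[[0.03,-0.03,0],0,0.0],[[0.02,-0.03,0],0,0.0],[[0,0,0],0,0.0],[[0,0,0],0,0.0]])

```text
time: 1.5
position: [0.4894, 0.1874, 0.3695]
ee_rot: [-0.001, 0.128, 0.992, -0.0]
ft_force: [0.3, 0.1, -0.7]
grip_width: 0.002
```

```bash
python3 - <<'E'
from h import *
s=bot.read_state();print(s["position"],s["time"]);snap("wrist","w1")
E
```

```text
[0.48935622 0.18744495 0.36948115] 1.5
```

View pics/w1.png

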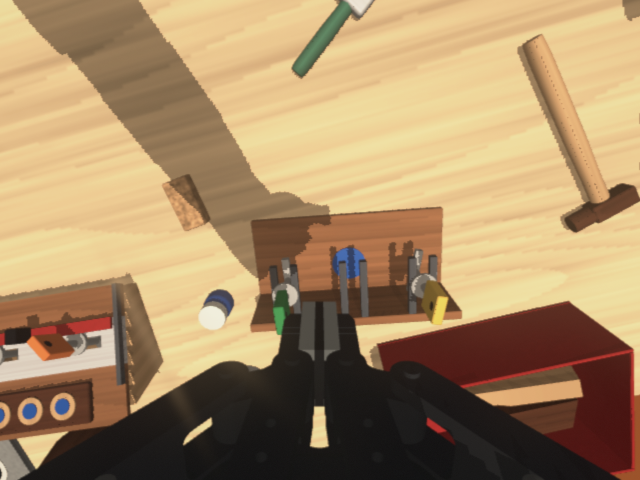

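servo_tool(deltas=[[[0.03,-0.03,0],0,0.0],[[0.03,-0.03,0],0.5,0.0],[[0,0,0],0,0.0]])

```text
time: 1.85
position: [0.5513, 0.1267, 0.369]
ee_rot: [0.0, 0.102, 0.995, -0.001]
ft_force: [-0.8, 0.2, 0.1]
grip_width: -0.002
```

```bash
python3 - <<'E'
from h import *
s=bot.read_state();print(s["position"],s["time"],abs(s["qd"]).max());snap("wrist","w2")
E
```

```text
[0.55134626 0.12669723 0.36900445] 1.85 0.06898171396484348
```

servo_tool(deltas=[[[0,-0.045,0],0.5,0.0],[[0,-0.045,0],0.5,0.0],[[0,-0.045,0],0,0.0],[[0,-0.045,0],0,0.0],[[0,-0.045,0],0,0.0]])

```text
time: 2.4
position: [0.5485, -0.0961, 0.3706]
ee_rot: [0.0, 0.047, 0.999, 0.0]
ft_force: [0.7, 0.5, 0.2]
grip_width: 0.004
```

servo_tool(deltas=[[[0,-0.045,0],0,0.0],[[0,-0.045,0],0,0.0],[[0,-0.04,0],0,0.0],[[0,0,0],0,0.0],[[0,0,0],0,0.0]])

```text
time: 2.9
position: [0.5492, -0.2257, 0.3701]
ee_rot: [-0.0, 0.049, 0.999, 0.001]
ft_force: [-0.8, 0.4, -0.5]
grip_width: -0.001
```

```bash
python3 - <<'E'
from h import *
s=bot.read_state();print(s["position"],s["time"],abs(s["qd"]).max());snap("wrist","w3")
E
```

```text
[ 0.54920386 -0.22568022  0.37005855] 2.9 0.026529818652397435
```

View pics/w2.png

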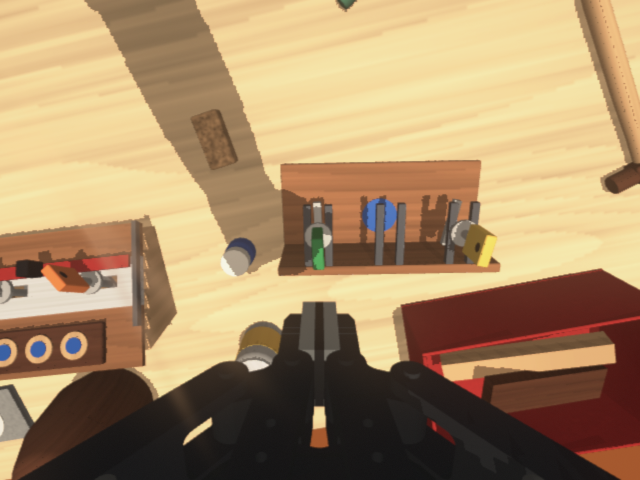

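View pics/w3.png

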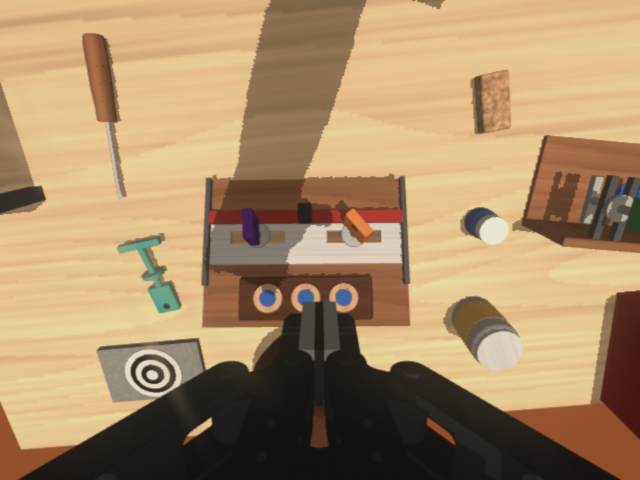

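servo_tool(deltas=[[[0.03,-0.035,-0.03],0,0.0],[[0.03,-0.035,-0.03],0,0.0],[[0,0,0],0,0.0],[[0,0,0],0,0.0]])

```text
time: 3.35
position: [0.604, -0.2884, 0.3139]
ee_rot: [-0.002, 0.048, 0.999, 0.001]
ft_force: [-0.2, 0.4, 0.4]
grip_width: -0.004
```

```bash
python3 - <<'E'
from h import *
s=bot.read_state();print(s["position"],s["time"],abs(s["qd"]).max());snap("wrist","w4")
a=load("w3")[0][160:340,190:420];b=load("w4")[0]
cv2.imwrite("pics/c3.png",cv2.resize(a,None,fx=3.4,fy=3.3,interpolation=3))
E
```

```text
[ 0.60397757 -0.28835769  0.31389792] 3.35 0.06019643045969348
```

View pics/w4.png

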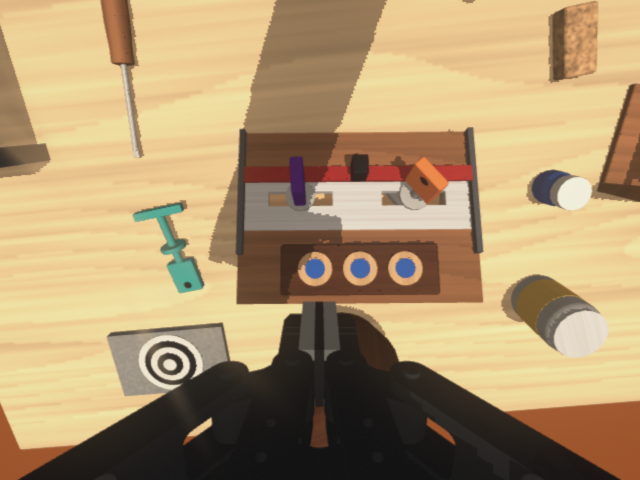

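View pics/c3.png

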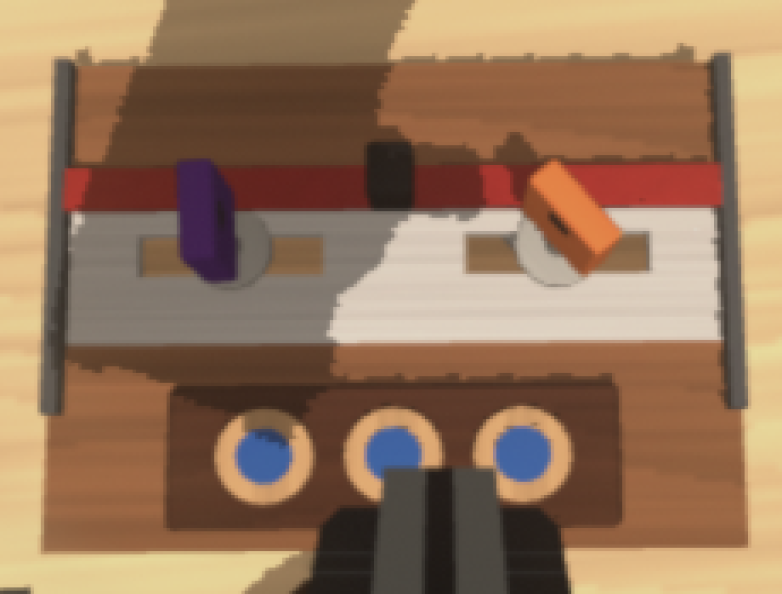

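```bash
python3 - <<'E'
from h import *
b=load("w4")[0][110:320,225:495]
cv2.imwrite("pics/c4.png",cv2.resize(b,None,fx=2.9,fy=2.8,interpolation=3))
a=load("w1")[0][195:345,240:470];b=load("w2")[0][150:285,270:510]
cv2.imwrite("pics/cr.png",np.vstack([cv2.resize(a,(520,300),interpolation=3),cv2.resize(b,(520,295),interpolation=3)]))
E
```

```text
(no output)
```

View pics/c4.png

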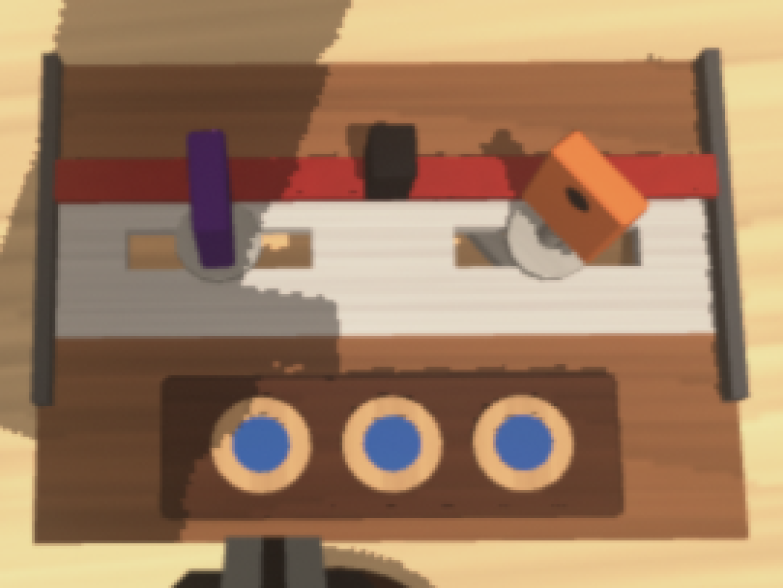

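View pics/cr.png

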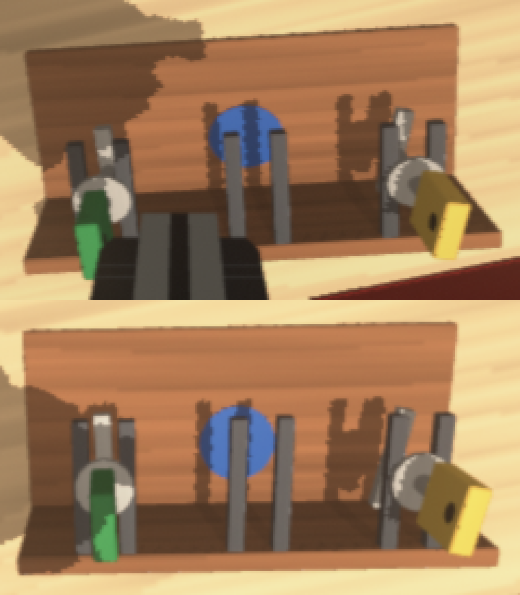

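```bash
cat > m.py <<'E'
from h import *
_,K3,T3=load("w3");_,K4,T4=load("w4");_,K1,T1=load("w1");_,K2,T2=load("w2")
def P(n,a,b):
    x,e=tri([(K3,T3,(190+a[0]/3.4-.3,160+a[1]/3.3-.3)),(K4,T4,(225+b[0]/2.9-.3,110+b[1]/2.8-.3))]);print(n,np.round(x,4),np.round(e,4));return x
def Q(n,a,b):
    x,e=tri([(K1,T1,(240+a[0]/2.261-.3,195+a[1]/2-.3)),(K2,T2,(270+b[0]/2.167-.3,150+(b[1]-300)/2.185-.3))]);print(n,np.round(x,4),np.round(e,4));return x
E
python3 - <<'E'
from m import *
L=[((140,237),(127,231)),((138,277),(127,268)),((323,237),(311,231)),((323,276),(312,268)),((466,236),(456,231)),((649,234),(639,230)),((466,273),(456,268)),((650,271),(640,265)),((67,343),(55,337)),((720,341),(714,333)),((390,146),(392,125))]
p=[P(i,*q) for i,q in enumerate(L)]
sb=np.mean(p[:4],0);sa=np.mean(p[4:8],0);print("slotb",sb,"slota",sa,np.linalg.norm(sa-sb)); d=sa-sb;print("yaw",np.degrees(np.arctan2(-d[0],d[1])),"origin",(sa+sb)/2)
A=np.array(p[:10]);u,s,v=np.linalg.svd(A-A.mean(0));n=v[2];print("normal",n,"tilt",np.degrees(np.arccos(abs(n[2]))))
L=Q("Lend",(232,135),(239,421));Rr=Q("Rend",(278,131),(286,418));Lb=Q("Lback",(237,240),(236,549));Rb=Q("Rback",(282,242),(282,547))
Q("spot",(247,137),(237,442))
Q("board l",(26,262),(20,565));Q("board r",(500,240),(497,563))
d=L-Rr;print("rack yaw",np.degrees(np.arctan2(-d[0],d[1])))
d=(Lb+Rb-L-Rr)/2;print("fork dir",np.degrees(np.arctan2(d[1],d[0])),np.linalg.norm(d))
E
```

```text
0 [ 0.5929 -0.3414  0.0704] [0.0001 0.0001]
1 [ 0.6045 -0.3412  0.0839] [0.0002 0.0002]
2 [ 0.5992 -0.2739  0.0715] [0.0001 0.0001]
3 [ 0.6117 -0.2749  0.0806] [0.0002 0.0002]
4 [ 0.6038 -0.2213  0.0731] [0.0002 0.0002]
5 [ 0.6102 -0.1542  0.0716] [0.0003 0.0003]
6 [ 0.6171 -0.2226  0.0775] [0.0002 0.0002]
7 [ 0.6226 -0.1555  0.0778] [0. 0.]
8 [ 0.6279 -0.3712  0.0849] [0.0001 0.0001]
9 [ 0.6472 -0.1338  0.0933] [0.0001 0.0001]
10 [ 0.5606 -0.2442  0.0989] [0.0006 0.0006]
slotb [ 0.60209355 -0.30783815  0.07659236] slota [ 0.6134125  -0.18839144  0.07501576] 0.11999217209992742
yaw -5.413269478315149 origin [ 0.60775302 -0.2481148   0.07580406]
normal [-0.44139212  0.03224609  0.89673474] tilt 26.267871884222664
Lend [0.5821 0.1924 0.0899] [0.0002 0.0002]
Rend [0.5851 0.2172 0.0919] [0.0002 0.0002]
Lback [0.653  0.1786 0.0917] [0.0011 0.0011]
Rback [0.6513 0.2027 0.1075] [0.0002 0.0002]
spot [0.6149 0.1981 0.013 ] [0.0005 0.0005]
board l [0.6398 0.0557 0.087 ] [0.0008 0.0008]
board r [0.6933 0.3243 0.0882] [0.001 0.001]
rack yaw 173.0749613602412
fork dir -11.61539308439851 0.07055962242026827
```

servo_tool(deltas=[[[0,0.02,-0.045],0,0.0],[[0,0.02,-0.045],0,0.0],[[0,0,-0.045],0,0.0],[[0.002,0,-0.02],0,0.0],[[0,0,0],0,0.0]])

```text
time: 3.9
position: [0.6037, -0.2477, 0.1595]
ee_rot: [-0.002, 0.048, 0.999, 0.001]
ft_force: [-0.1, 1.4, -0.4]
grip_width: -0.001
```

```bash
python3 - <<'E'
from h import *
s=bot.read_state();print(s["position"],s["time"],abs(s["qd"]).max(),s["ft_force"]);snap("wrist","w5")
E
```

```text
[ 0.60371148 -0.24765348  0.15946901] 3.9 0.09932802208434674 [-0.12250676  1.43011085 -0.361631  ]
```

View pics/w5.png

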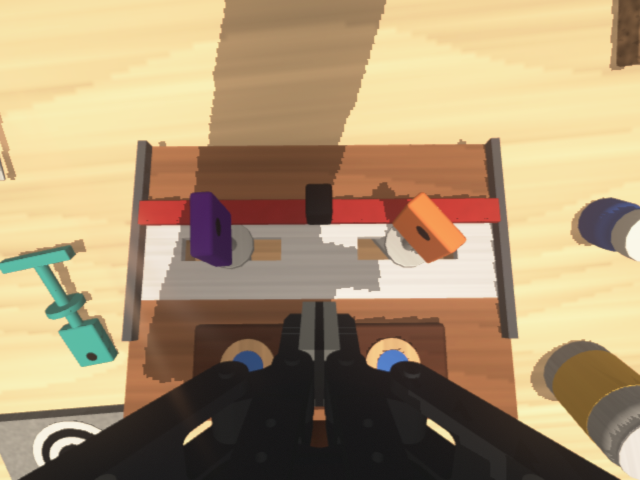

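servo_tool(deltas=[[[0.002,0,-0.03],0,0.0],[[0,0,-0.029],0,0.0],[[0,0,0],0,0.0]])

```text
time: 4.25
position: [0.6068, -0.2496, 0.1013]
ee_rot: [-0.001, 0.049, 0.999, 0.0]
ft_force: [-1.6, 0.2, 0.6]
grip_width: -0.004
```

servo_tool(deltas=[[[-0.0088,0.0008,-0.0047],0,0.0],[[-0.0088,0.0008,-0.0047],0,0.0],[[-0.0088,0.0008,-0.0047],0,0.0],[[-0.0044,0.0004,-0.0023],0,0.0],[[0,0,0],0,0.0]])

```text
time: 4.75
position: [0.5779, -0.2481, 0.0877]
ee_rot: [0.001, 0.049, 0.999, -0.001]
ft_force: [-1.0, 0.1, 0.5]
grip_width: 0.004
```

```bash
python3 - <<'E'
from h import *
s=bot.read_state();print(s["position"],s["time"],abs(s["qd"]).max(),s["ft_force"]);snap("wrist","w6")
E
```

```text
[ 0.57788098 -0.24811227  0.08766925] 4.75 0.015374980566801956 [-0.97229096  0.13972118  0.45460756]
```

View pics/w6.png

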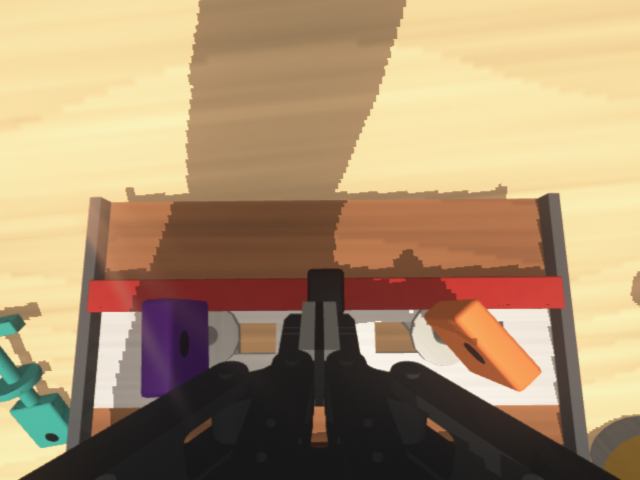

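servo_tool(deltas=[[[-0.0053,0.0005,-0.0028],0,0.0],[[-0.0053,0.0005,-0.0028],0,0.0],[[0,0,0],0,0.0]])

```text
time: 5.1
position: [0.5663, -0.2472, 0.08]
ee_rot: [0.0, 0.049, 0.999, -0.0]
ft_force: [-0.9, -0.7, 3.2]
grip_width: -0.006
```

servo_tool(deltas=[[[-0.0035,0.0003,-0.0019],0,0.0],[[0,0,0],0,0.0]])

```text
time: 5.3
position: [0.5627, -0.2469, 0.078]
ee_rot: [-0.0, 0.049, 0.999, -0.0]
ft_force: [-0.8, -0.9, 4.7]
grip_width: -0.001
```

```bash
python3 - <<'E'
from h import *
s=bot.read_state();print(s["position"],s["time"],s["ft_force"]);snap("wrist","w7");snap("side","s7")
a=load("s7")[0][250:355,320:440];b=load("w7")[0]
cv2.imwrite("pics/c7.png",np.hstack([cv2.resize(a,(400,350),interpolation=3),cv2.resize(b[180:,:],(400,300))]) if 0 else np.hstack([cv2.resize(a,(400,350),interpolation=3),cv2.resize(b[200:420,190:450],(400,350),interpolation=3)]))
E
```

```text
[ 0.56265107 -0.2468942   0.0779559 ] 5.3 [-0.84462632 -0.88546436  4.71237948]
```

View pics/c7.png

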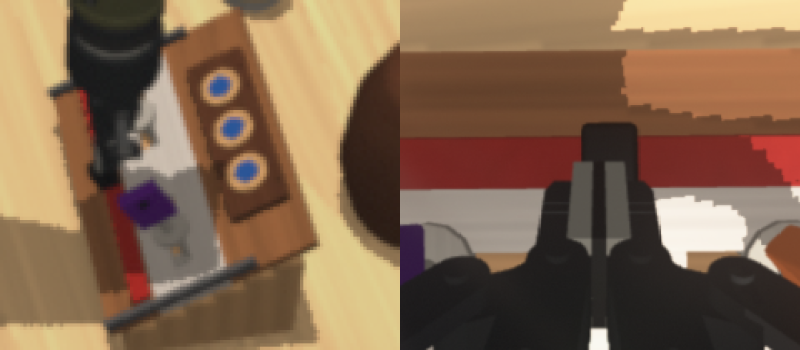

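```bash
cat >> h.py <<'E'
O=np.array([.6078,-.2481,.0758])
SR=R.from_euler('z',-5.4,degrees=True).as_matrix()@R.from_euler('y',-28,degrees=True).as_matrix() # cols ex,ey,n
def toS(p): return SR.T@(np.array(p)-O)
def toW(p): return O+SR@np.array(p)
def onS(K,T,px,z):
    o,d=ray(K,T,px);n=SR[:,2];return toS(o+d*(z-n@(o-O))/(n@d))
E
python3 - <<'E'
from h import *
for f,pxs in (("w3",[((190+390/3.4),160+146/3.3)]),("w6",[(325,270)]),("w7",[(325.9,278)])):
    _,K,T=load(f)
    for p in pxs: print(f,"tab top x",onS(K,T,p,.042))
_,K,T=load("w7")
# bar edges rows at crop y 136,188 at x=480
for y in (136,188): print(onS(K,T,(190+80*.65,200+y*220/350),.016))
print(toS([.5627-.011,-.2469,.078]))
E
```

```text
w3 tab top x [-0.03040854  0.00015569  0.042     ]
w6 tab top x [-0.03221957 -0.00050004  0.042     ]
w7 tab top x [-0.04665314 -0.00037146  0.042     ]
[-0.04528625 -0.0413063   0.016     ]
[-0.02947606 -0.04082568  0.016     ]
[-0.0483804  -0.0040848   0.02821597]
```

```bash
python3 - <<'E'
from h import *
_,K,T=load("w7");p=[.5627,-.2469,.078]
Rt=R.from_quat([.049,.999,0,0]).as_matrix()
for dx in(-.011,0,.011):
  for dz in (0,-.01,-.02): print(dx,dz,proj(K,T,np.array(p)+Rt@[dx,0,dz]))
_,K,T=load("w7")
for n,P in (("tabtop down",(-.028-.019,0,.042)),("tabtop up",(-.008-.019,0,.042)),("tabbot up",(-.027,0,.016))): print(n,proj(K,T,toW(P)))
E
```

```text
-0.011 0 [319.74158412 318.99737689]
-0.011 -0.01 [319.75634215 329.91857853]
-0.011 -0.02 [319.77279304 342.09253239]
0 0 [319.73841764 298.23774015]
0 -0.01 [319.75329714 308.22979133]
0 -0.02 [319.76991976 319.39240514]
0.011 0 [319.73512817 276.67182786]
0.011 -0.01 [319.75012718 285.65107448]
0.011 -0.02 [319.76692153 295.70510682]
tabtop down [326.76650576 277.1825632 ]
tabtop up [327.0948329  325.10268792]
tabbot up [326.14887111 323.09554745]
```

View pics/w7.png

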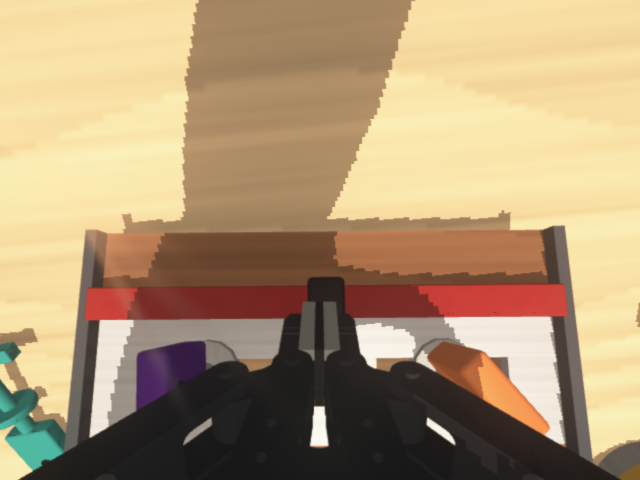

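```bash
python3 - <<'E'
from h import *
im,K,T=load("s7");p=np.array([.5627,-.2469,.078])
for dz in(0,.01,.02,.03): print(dz,proj(K,T,p+[0,0,dz]))
print("tab",proj(K,T,toW((-.037,0,.042))))
c=cv2.resize(im[270:330,315:395],None,fx=9,fy=9,interpolation=cv2.INTER_CUBIC)
for dz in(0,.01,.02,.03):
    u=(proj(K,T,p+[0,0,dz])-[315,270]+.5)*9;cv2.circle(c,tuple(int(v) for v in u),4,(0,255,0),1)
for P in [(-.047,-.008,.042),(-.047,.008,.042),(-.027,.008,.042),(-.027,-.008,.042)]:
    u=(proj(K,T,toW(P))-[315,270]+.5)*9;cv2.circle(c,tuple(int(v) for v in u),4,(255,255,0),1)
cv2.convertScaleAbs(c,c,1.6,10)
cv2.imwrite("pics/c8.png",c)
E
```

```text
0 [350.59399008 304.58344984]
0.01 [350.71962607 302.42656739]
0.02 [350.8463622 300.250798 ]
0.03 [350.97421299 298.05589251]
tab [347.97802533 300.27277278]
```

View pics/c8.png

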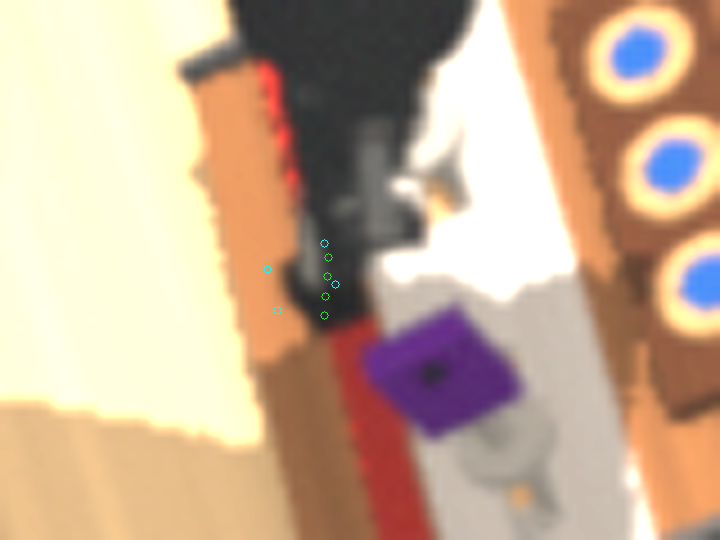

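servo_tool(deltas=[[[0,0,0.02],0,0.0],[[0.015,0.002,0.012],0,0.0],[[0.015,0,0.005],0,0.0],[[0,0,0],0,0.0]])

```text
time: 5.8
position: [0.5949, -0.2444, 0.1147]
ee_rot: [0.001, 0.048, 0.999, 0.0]
ft_force: [-0.5, -0.0, -0.5]
grip_width: 0.001
```

```bash
python3 - <<'E'
from h import *
s=bot.read_state();print(s["position"],toS(s["position"]),s["time"],s["ft_force"]);snap("wrist","w8")
E
```

```text
[ 0.5949155  -0.24435771  0.11473259] [0.00664094 0.00251315 0.04056284] 5.8 [-0.45866806 -0.0294234  -0.50767898]
```

View pics/w8.png

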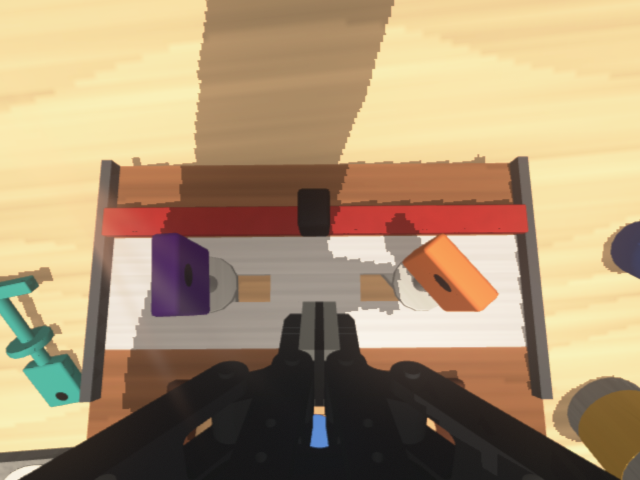

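servo_tool(deltas=[[[0,-0.003,-0.015],0,0.0],[[0,0,-0.015],0,0.0],[[0,0,0],0,0.0]])

```text
time: 6.15
position: [0.5894, -0.2463, 0.0812]
ee_rot: [-0.004, 0.049, 0.999, 0.001]
ft_force: [-0.5, 0.3, -0.5]
grip_width: -0.002
```

servo_tool(deltas=[[[-0.0088,0.0008,-0.0047],0,0.0],[[-0.0088,0.0008,-0.0047],0,0.0],[[-0.0044,0.0004,-0.0023],0,0.0],[[0,0,0],0,0.0]])

```text
time: 6.55
position: [0.5702, -0.2453, 0.073]
ee_rot: [-0.0, 0.049, 0.999, 0.0]
ft_force: [-0.3, -0.7, -0.0]
grip_width: -0.003
```

```bash
python3 - <<'E'
from h import *
s=bot.read_state();print(s["position"],toS(s["position"]),s["time"],s["ft_force"]);snap("wrist","w9")
E
```

```text
[ 0.57016097 -0.2453386   0.0730086 ] [-0.03462573 -0.000793    0.01524938] 6.55 [-0.3442335  -0.65815566 -0.03006364]
```

View pics/w9.png

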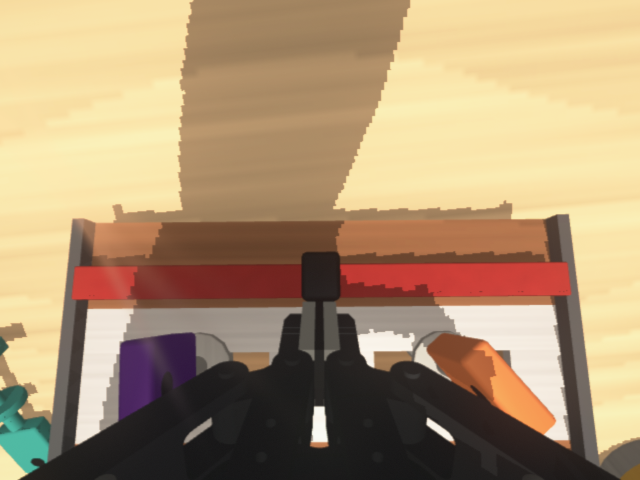

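```bash
python3 - <<'E'
from h import *
for f,p in (("w8",(314,189)),("w9",(321,252))):
    _,K,T=load(f);print(f,onS(K,T,p,.042))
for f,p in (("w8",[(250,207),(250,234)]),("w9",[(250,266),(250,299)])):
    _,K,T=load(f);print(f,[onS(K,T,q,.016)[0] for q in p])
E
```

```text
w8 [-0.04634303 -0.00013927  0.042     ]
w9 [-0.05251004 -0.00019438  0.042     ]
w8 [np.float64(-0.0444224887941836), np.float64(-0.0291124413245297)]
w9 [np.float64(-0.04987376905782782), np.float64(-0.03431043081750736)]
```

servo_tool(deltas=[[[-0.0044,0.0004,-0.0023],0,0.0],[[-0.0044,0.0004,-0.0023],0,0.0],[[-0.0022,0.0002,-0.0012],0,0.0],[[0,0,0],0,0.0]])

```text
time: 7.0
position: [0.5605, -0.2447, 0.0676]
ee_rot: [0.001, 0.049, 0.999, -0.0]
ft_force: [3.4, -0.8, 2.6]
grip_width: 0.001
```

```bash
python3 - <<'E'
from h import *
s=bot.read_state();print(s["position"],toS(s["position"]),s["time"],s["ft_force"]);snap("wrist","w10")
E
```

```text
[ 0.56049391 -0.24466655  0.06759569] [-0.04572042 -0.00103368  0.01501802] 7.0 [ 3.4195754  -0.77570422  2.55789339]
```

View pics/w10.png

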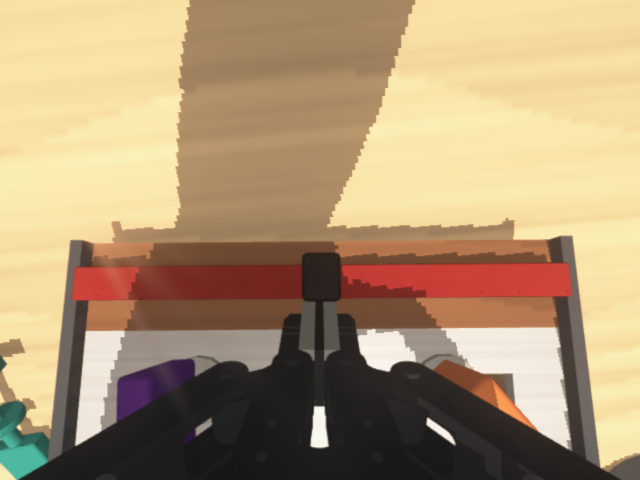

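servo_tool(deltas=[[[-0.0022,0.0002,-0.0012],0,0.0],[[0,0,0],0,0.0]])

```text
time: 7.25
position: [0.5605, -0.2447, 0.0675]
ee_rot: [0.003, 0.049, 0.999, -0.0]
ft_force: [4.1, 0.8, 5.5]
grip_width: -0.002
```

```bash
python3 - <<'E'
from h import *
_,K,T=load("w10");print(onS(K,T,(321,253),.042),[onS(K,T,q,.016)[0] for q in [(250,266),(250,300)]])
s=bot.read_state();print(toS(s["position"]))
E
```

```text
[-0.06321005 -0.00043657  0.042     ] [np.float64(-0.06092408982693132), np.float64(-0.04491959807899781)]
[-0.04578636 -0.00108969  0.01493652]
```

servo_tool(deltas=[[[0.005,0,0.005],0,0.0],[[0.01,0,0.03],0,0.0],[[0.005,0,0.045],0,0.0],[[0,-0.01,0.045],0,0.06],[[0,0,0],0,0.06]])

```text
time: 7.75
position: [0.5804, -0.2565, 0.1973]
ee_rot: [0.004, 0.049, 0.999, -0.002]
ft_force: [0.8, -0.4, 0.1]
grip_width: 0.329
```

```bash
python3 - <<'E'
from h import *
s=bot.read_state();print(s["position"],toS(s["position"]),s["time"],s["ft_force"]);snap("wrist","w11")
def c(f,x,y,w,h): return cv2.convertScaleAbs(cv2.resize(load(f)[0][y:y+h,x:x+w],(390,290),interpolation=3),None,1.5,15)
cv2.imwrite("pics/cp.png",np.vstack([np.hstack([c("w4",270,145,78,58),c("w5",170,180,104,77)]),np.hstack([c("w8",130,215,156,116),load("w11")[0][:290,100:490]])]))
E
```

```text
[ 0.5804438  -0.25651276  0.19726529] [ 0.03367664 -0.01094987  0.11966177] 7.75 [ 0.77933704 -0.43795595  0.12706436]
```

View pics/cp.png

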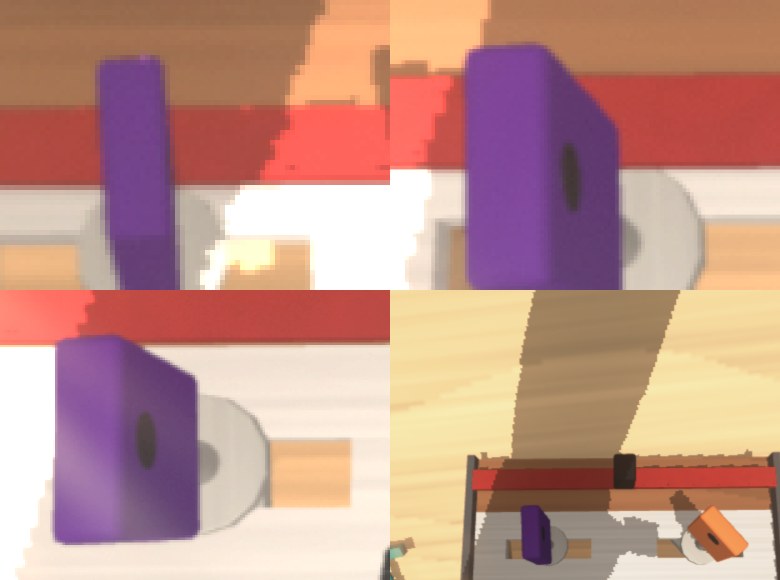

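```bash
python3 - <<'E'
from h import *
_,K4,T4=load("w4");_,K8,T8=load("w8")
A=[((99,62),(56,52)),((163,58),(122,45)),((170,235),(118,253)),((107,237),(54,250))]
pts=[]
for a,b in A:
    x,e=tri([(K4,T4,(270+a[0]/5-.3,145+a[1]/5-.3)),(K8,T8,(130+b[0]/2.5-.3,215+b[1]/2.5-.3))]);pts.append(x);print(np.round(x,4),np.round(e,4),"slope",np.round(toS(x),4))
S=[toS(p) for p in pts];c=np.mean(S,0);d=(S[2]+S[3]-S[0]-S[1])/2
print("centre",c,"len",np.linalg.norm(d),"angle from slot(y)",np.degrees(np.arctan2(d[0],d[1])),d)
E
```

```text
[ 0.5538 -0.3101  0.1266] [0. 0.] slope [-0.0184 -0.0668  0.0673]
[ 0.5539 -0.2987  0.1269] [0.0003 0.0003] slope [-0.0192 -0.0555  0.068 ]
[ 0.583  -0.2999  0.1435] [0. 0.] slope [ 0.0143 -0.0539  0.0691]
[ 0.5827 -0.3111  0.1411] [0. 0.] slope [ 0.0139 -0.0651  0.0666]
centre [-0.00235699 -0.0603087   0.06774477] len 0.03293774844315184 angle from slot(y) 87.20688993108905 [0.03289831 0.00160503 0.00014219]
```

servo_tool(deltas=[[[-0.004,-0.024,0],0,0.04],[[-0.005,-0.025,-0.02],0,0.04],[[0,0,-0.015],0,0.04],[[0,0,0],0,0.04]], newtons=20)

```text
time: 8.2
position: [0.565, -0.3022, 0.1513]
ee_rot: [-0.005, 0.049, 0.999, 0.002]
ft_force: [-0.8, 0.3, -0.1]
grip_width: 0.473
```

```bash
python3 - <<'E'
from h import *
s=bot.read_state();print(s["position"],toS(s["position"]),s["time"],s["ft_force"],s["joint_pos"],s["grip_width"]);snap("wrist","w12")
E
```

```text
[ 0.56496427 -0.30221151  0.1512972 ] [ 0.00228621 -0.05790256  0.08429027] 8.2 [-0.76618859  0.30274263 -0.07002274] [-4.91028470e-01  4.93817568e-01  6.89078436e-02  1.15595527e+00
 -3.08487294e-04 -3.92052908e-01] 0.4725599227786203
```

View pics/w12.png

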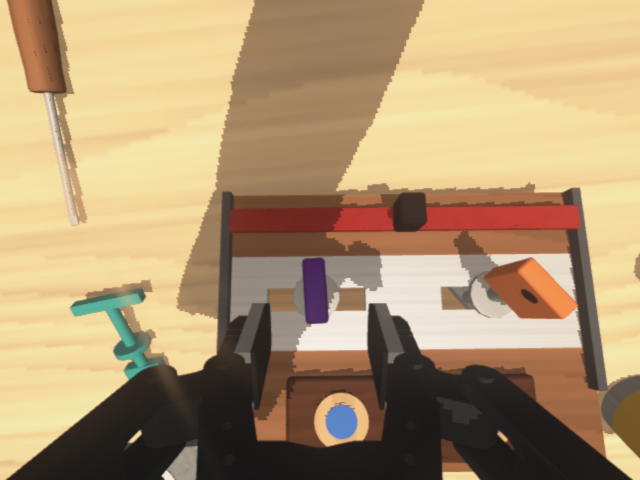

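servo_tool(deltas=[[[0.006,-0.003,-0.02],0,0.04],[[0,0,-0.02],0,0.04],[[0,0,-0.012],0,0.04],[[0,0,0],0,0.04]])

```text
time: 8.65
position: [0.5732, -0.3049, 0.102]
ee_rot: [-0.002, 0.049, 0.999, 0.001]
ft_force: [-0.3, 0.3, 0.0]
grip_width: 0.468
```

```bash
python3 - <<'E'
from h import *
s=bot.read_state();print(s["position"],toS(s["position"]),s["time"],s["ft_force"],s["grip_width"]);snap("wrist","w13")
E
```

```text
[ 0.57319588 -0.30492707  0.10204736] [-0.01337372 -0.05983141  0.03683791] 8.65 [-0.30971915  0.34095354  0.02523956] 0.4676871860697369
```

View pics/w13.png

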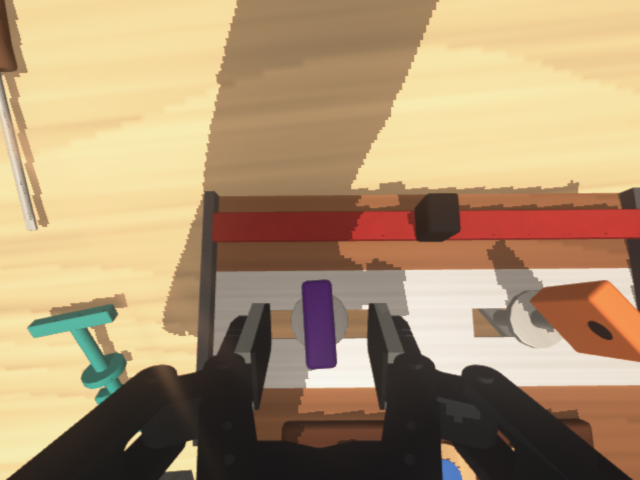

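servo_tool(deltas=[[[-0.002,0,-0.01],0,0.02],[[0,0,0],0,0.0],[[0,0,0],0,0.0],[[0,0,0],0,0.0]])

```text
time: 9.1
position: [0.5728, -0.3063, 0.0942]
ee_rot: [0.0, 0.049, 0.999, -0.0]
ft_force: [-0.2, -0.3, -1.8]
grip_width: 0.135
```

```bash
python3 - <<'E'
from h import *
s=bot.read_state();print(s["position"],toS(s["position"]),s["time"],s["ft_force"],s["grip_width"]*85.4);snap("wrist","w14")
E
```

```text
[ 0.5727962  -0.30634833  0.09421082] [-0.01728599 -0.06128397  0.03004266] 9.1 [-0.23753781 -0.34293219 -1.80864504] 11.509937143578004
```

View pics/w14.png

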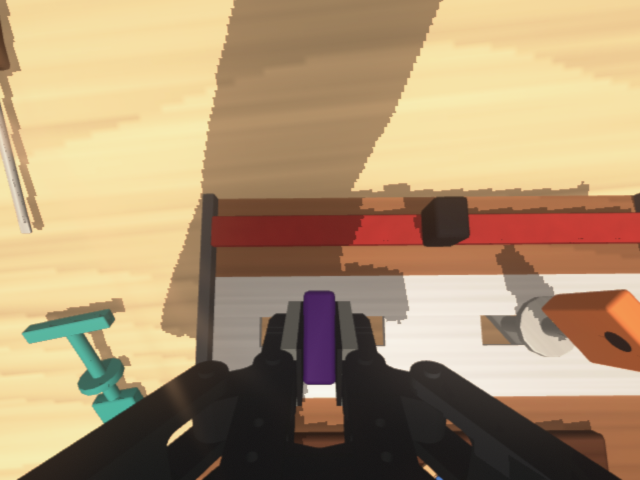

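servo_tool(deltas=[[[-0.001,0.001,0.008],0,0.016],[[0,0,0],1.0,0.016],[[0,0,0],1.2,0.016],[[0,0,0],1.2,0.016],[[0,0,0],1.2,0.016]])

```text
time: 9.65
position: [0.5724, -0.3055, 0.1033]
ee_rot: [0.001, -0.193, 0.981, -0.001]
ft_force: [-0.2, 0.4, 1.1]
grip_width: 0.189
```

servo_tool(deltas=[[[0,0,0],1.2,0.016],[[0,0,0],1.2,0.017],[[0,0,0],0,0.017]])

```text
time: 9.95
position: [0.5723, -0.3055, 0.1031]
ee_rot: [0.001, -0.312, 0.95, -0.0]
ft_force: [-0.4, -0.4, -0.1]
grip_width: 0.199
```

```bash
python3 - <<'E'
from h import *
s=bot.read_state();print(s["position"],toS(s["position"]),s["time"],s["ft_force"],s["ft_torque"],s["grip_width"]*85.4,s["joint_pos"]);snap("wrist","w15")
E
```

```text
[ 0.57228677 -0.30545819  0.10314726] [-0.01361235 -0.06044573  0.03821051] 9.95 [-0.40111624 -0.39932048 -0.06796329] [ 0.05361696 -0.00161919 -0.00236807] 16.96029469661431 [-4.90385034e-01  5.25627949e-01 -5.47517670e-03  1.03812858e+00
  1.95962536e-04 -1.12543276e+00]
```

View pics/w15.png

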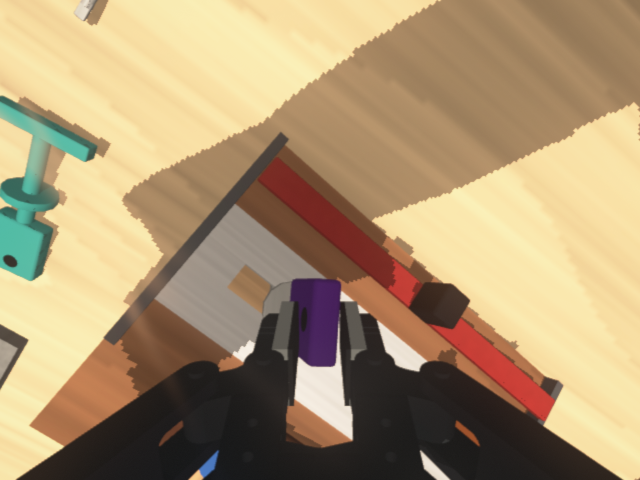

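servo_tool(deltas=[[[0,0,0],1.2,0.017],[[0,0,0],1.2,0.018],[[0,0,0],1.2,0.018],[[0,0,0],1.2,0.019],[[0,0,0],1.2,0.019]])

```text
time: 10.5
position: [0.5718, -0.3054, 0.1027]
ee_rot: [0.0, -0.591, 0.806, -0.0]
ft_force: [-1.9, 0.5, 2.3]
grip_width: 0.223
```

servo_tool(deltas=[[[0,0,0],1.2,0.019],[[0,0,0],0,0.019]])

```text
time: 10.7
position: [0.5718, -0.3054, 0.1026]
ee_rot: [0.0, -0.639, 0.769, -0.0]
ft_force: [-0.1, 0.7, 1.2]
grip_width: 0.224
```

```bash
python3 - <<'E'
from h import *
s=bot.read_state();print(s["position"],toS(s["position"]),s["time"],s["ft_force"],s["ft_torque"],s["grip_width"]*85.4,s["joint_pos"]);snap("wrist","w16")
E
```

```text
[ 0.57178925 -0.30539003  0.10262041] [-0.01430269 -0.06042468  0.03798087] 10.7 [-0.0992837   0.71953646  1.19852885] [ 0.12503819  0.18711823 -0.03755201] 19.16240630566891 [-4.90503844e-01  5.26025631e-01 -6.21459863e-03  1.03807886e+00
 -8.84832661e-05 -1.87729211e+00]
```

View pics/w16.png

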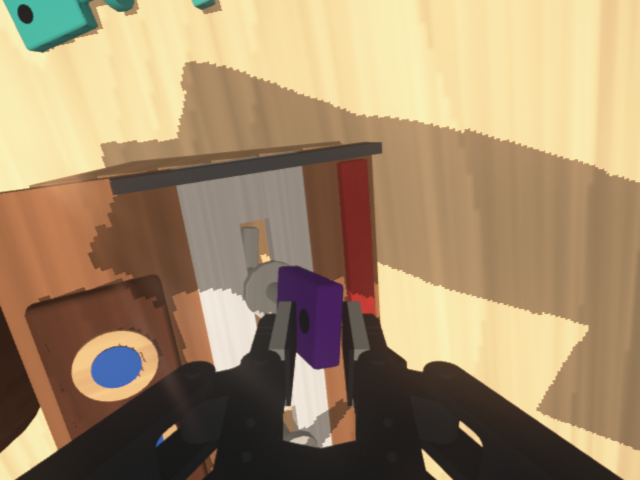

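servo_tool(deltas=[[[0,0,0],1.2,0.019],[[0,0,0],1.0,0.019],[[0,0,0],0,0.019]])

```text
time: 11.05
position: [0.5717, -0.3054, 0.1024]
ee_rot: [0.0, 0.723, -0.691, 0.0]
ft_force: [-1.1, 0.6, 2.4]
grip_width: 0.228
```

```bash
python3 - <<'E'
from h import *
s=bot.read_state();print(s["position"],toS(s["position"]),s["time"],s["ft_force"],s["ft_torque"],s["grip_width"]*85.4);snap("wrist","w17")
a=load("w16")[0][200:400,200:370];b=load("w17")[0][200:400,200:370]
cv2.imwrite("pics/c17.png",np.hstack([cv2.resize(x,(395,465),interpolation=3) for x in(a,b)]))
E
```

```text
[ 0.57173825 -0.30539253  0.10236188] [-0.01446869 -0.06043198  0.03777633] 11.05 [-1.08030875  0.61301773  2.39439161] [ 0.10868403  0.25767401 -0.03157392] 19.458886001001517
```

View pics/c17.png

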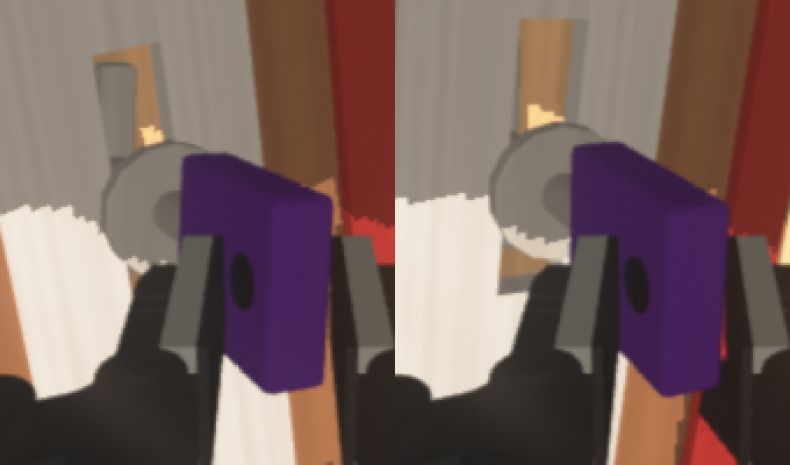

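```bash
python3 - <<'E'
from h import *
def ang(f,pts,off,):
    _,K,T=load(f);S=[]
    for p in pts:
        S.append(onS(K,T,(200+(p[0]-off)*170/395-.3,200+p[1]*200/465-.3),.069))
    S=np.array(S);print(np.round(S,4));d=(S[2]+S[3]-S[0]-S[1])/2;print("len",np.linalg.norm(d),"off slot",np.degrees(np.arctan2(d[0],d[1])),"ctr",S.mean(0))
ang("w16",[(275,203),(331,198),(322,385),(268,392)],0)
ang("w17",[(668,210),(726,205),(718,388),(665,395)],395)
E
```

```text
[[ 0.0003 -0.0819  0.069 ]
 [-0.01   -0.0798  0.069 ]
 [-0.0053 -0.0456  0.069 ]
 [ 0.0051 -0.0485  0.069 ]]
len 0.034181715344587825 off slot 7.99080876641033 ctr [-0.00248622 -0.06394631  0.069     ]
[[ 0.0061 -0.0819  0.069 ]
 [-0.0046 -0.0817  0.069 ]
 [-0.0097 -0.0456  0.069 ]
 [ 0.0011 -0.0465  0.069 ]]
len 0.03610456048823366 off slot -7.956889687577507 ctr [-0.00177276 -0.06391653  0.069     ]
```

servo_tool(deltas=[[[0,0,0],0,0.045],[[0,0,0.02],0,0.05],[[0,0,0.03],0,0.05],[[0,0,0],-1.4,0.05],[[0,0,0],-1.4,0.05]])

```text
time: 11.6
position: [0.5729, -0.3058, 0.1532]
ee_rot: [0.001, -0.612, 0.791, -0.001]
ft_force: [-0.4, 0.2, -0.2]
grip_width: 0.585
```

servo_tool(deltas=[[[0,0,0],-1.4,0.05],[[0,0,0],-1.4,0.05],[[0,0,0],-1.4,0.05],[[0,0,0],-1.4,0.05],[[0,0,0],-1.4,0.05]])

```text
time: 12.1
position: [0.572, -0.3053, 0.1517]
ee_rot: [0.0, -0.288, 0.958, 0.0]
ft_force: [0.1, 0.2, 0.2]
grip_width: 0.579
```

servo_tool(deltas=[[[0,0,0],-1.4,0.05],[[0,0,0],-1.4,0.05],[[0,0,0],-1.4,0.05],[[0,0,0],-1.4,0.05],[[0,0,0],-0.9,0.05]])

```text
time: 12.6
position: [0.572, -0.3053, 0.1517]
ee_rot: [0.0, 0.047, 0.999, 0.0]
ft_force: [-0.8, 0.5, 0.5]
grip_width: 0.584
```

servo_tool(deltas=[[[0,0,0],0,0.05]])

```text
time: 12.7
position: [0.5719, -0.3053, 0.1517]
ee_rot: [0.0, 0.044, 0.999, 0.0]
ft_force: [-0.1, -0.2, -0.4]
grip_width: 0.585
```

```bash
python3 - <<'E'
from h import *
s=bot.read_state();print(s["position"],toS(s["position"]),s["time"],s["ee_rot"],s["grip_width"]*85.4);snap("wrist","w18")
E
```

```text
[ 0.57192438 -0.30530255  0.15169368] [ 0.00884733 -0.06032488  0.0812507 ] 12.7 [2.46711103e-05 4.44942048e-02 9.99009641e-01 5.26747530e-05] 49.98116875959308
```

View pics/w18.png

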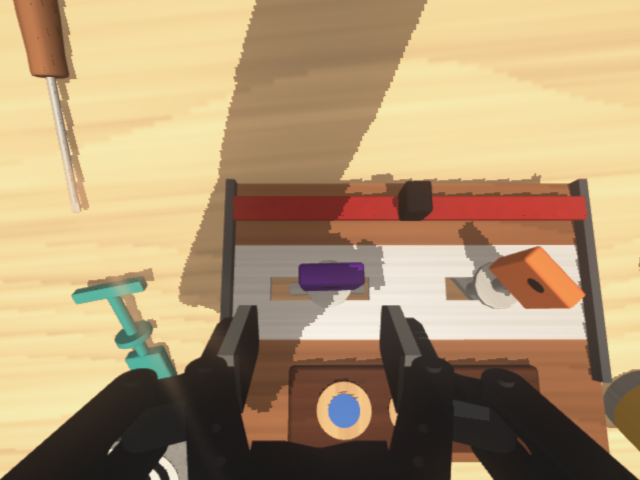

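```bash
python3 - <<'E'
from h import *
im,K,T=load("w18")
hsv=cv2.cvtColor(im,cv2.COLOR_BGR2HSV);m=cv2.inRange(hsv,(125,80,30),(155,255,255));m[:, :280]=0;m[320:]=0;m[:,400:]=0
ys,xs=np.where(m);print(xs.min(),xs.max(),ys.min(),ys.max(),cv2.minAreaRect(np.c_[xs,ys].astype(np.float32)))
for p in [(xs.min(),270),(xs.max(),270)]: print(onS(K,T,p,.069))
cv2.imwrite("pics/c18.png",cv2.resize(im[240:320,250:390],None,fx=5,fy=5,interpolation=3))
E
```

```text
299 363 263 290 ((331.0508728027344, 276.4328918457031), (26.385601043701172, 64.42505645751953), 88.49256896972656)
[-0.00566717 -0.07088539  0.069     ]
[-0.00580924 -0.03831453  0.069     ]
```

View pics/c18.png

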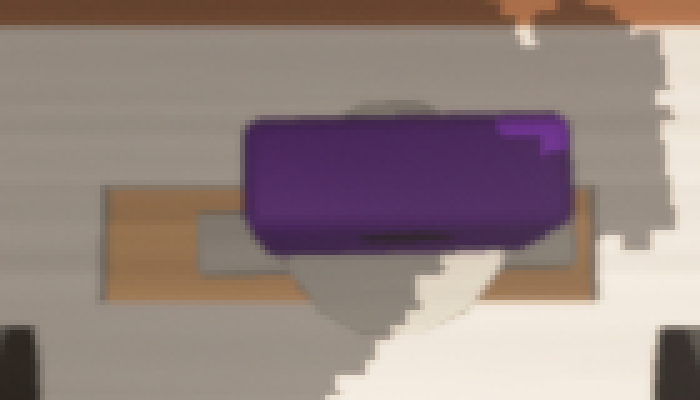

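servo_tool(deltas=[[[0.003,0,-0.02],0,0.05],[[0.002,0,-0.02],0,0.05],[[0,0,-0.018],0,0.05],[[0,0,0],0,0.05]], newtons=25)

```text
time: 13.15
position: [0.5748, -0.3042, 0.091]
ee_rot: [-0.003, 0.043, 0.999, 0.001]
ft_force: [-1.9, 0.4, -0.1]
grip_width: 0.586
```

servo_tool(deltas=[[[0,0,0],0,0.04],[[0,0,0],0,0.036],[[0,0,0],0,0.025],[[0,0,0],0,0.02]], newtons=25)

```text
time: 13.55
position: [0.5774, -0.3057, 0.0951]
ee_rot: [0.001, 0.044, 0.999, -0.0]
ft_force: [-1.3, 0.5, 1.1]
grip_width: 0.4
```

```bash
python3 - <<'E'
from h import *
s=bot.read_state();print(s["position"],toS(s["position"]),s["time"],s["ft_force"],s["grip_width"]*85.4);snap("wrist","w19")
E
```

```text
[ 0.57735696 -0.30566673  0.09514253] [-0.01289617 -0.06017619  0.02876379] 13.55 [-1.25895101  0.49977364  1.08736021] 34.17750738781273
```

View pics/w19.png

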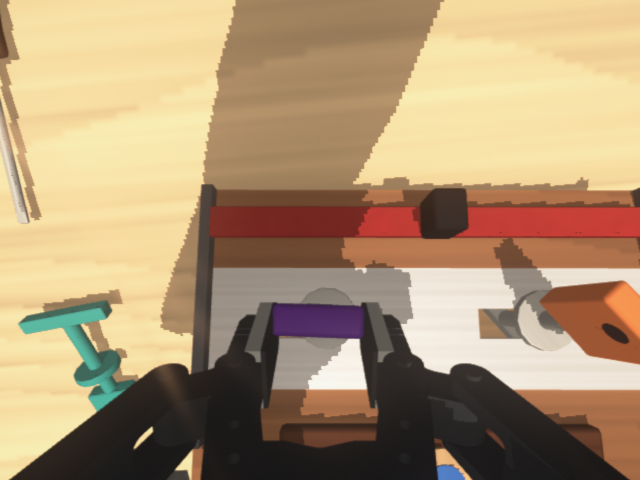

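servo_tool(deltas=[[[0.0015,0,0.0008],0,0.02],[[-0.0023,0.0002,0.0044],0,0.02],[[-0.0047,0.0004,0.0088],0,0.02],[[-0.0047,0.0004,0.0088],0,0.02],[[0,0,0],0,0.02]], newtons=60)

```text
time: 14.1
position: [0.5666, -0.3048, 0.1187]
ee_rot: [0.001, 0.044, 0.999, -0.001]
ft_force: [0.6, -0.6, -1.9]
grip_width: 0.38
```

```bash
python3 - <<'E'
from h import *
s=bot.read_state();print(s["position"],toS(s["position"]),s["time"],s["ft_force"],s["ft_torque"],s["grip_width"]*85.4);snap("wrist","w20")
E
```

```text
[ 0.5666239  -0.30476243  0.11865196] [-0.01136898 -0.06028597  0.05457784] 14.1 [ 0.62074256 -0.57458826 -1.91482919] [-0.05615776 -0.00135967 -0.02537587] 32.47258973753606
```

View pics/w20.png

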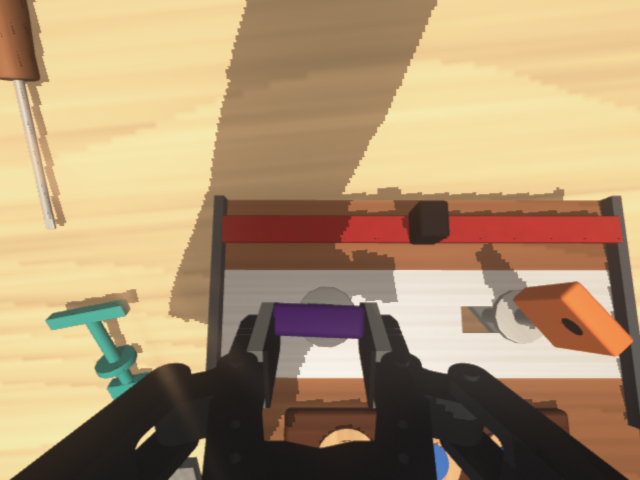

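servo_tool(deltas=[[[-0.0047,0.0004,0.0088],0,0.02],[[-0.0047,0.0004,0.0088],0,0.02],[[-0.0023,0.0002,0.0044],0,0.02]])

```text
time: 14.45
position: [0.554, -0.3019, 0.1367]
ee_rot: [-0.002, 0.043, 0.999, 0.001]
ft_force: [-0.2, 0.6, -0.5]
grip_width: 0.375
```

servo_tool(deltas=[[[-0.0047,0.0004,0.0088],0,0.02],[[-0.0047,0.0004,0.0088],0,0.02],[[-0.0047,0.0004,0.0088],0,0.02],[[0,0,0],0,0.02]])

```text
time: 14.85
position: [0.541, -0.3029, 0.168]
ee_rot: [0.002, 0.044, 0.999, -0.001]
ft_force: [0.5, -0.4, -0.8]
grip_width: 0.372
```

```bash
python3 - <<'E'
from h import *
s=bot.read_state();print(s["position"],toS(s["position"]),s["time"],s["ft_force"],s["ft_torque"],s["grip_width"]*85.4);snap("wrist","w21");snap("side","s21")
a=load("s21")[0][230:360,310:440];b=load("w21")[0][150:450,150:500]
cv2.imwrite("pics/c21.png",np.hstack([cv2.resize(a,(390,390),interpolation=3),cv2.resize(b,(400,390),interpolation=3)]))
E
```

```text
[ 0.54101118 -0.30292991  0.16795237] [-0.01089043 -0.06087196  0.11015956] 14.85 [ 0.51155436 -0.38756214 -0.8110955 ] [ 0.00765191  0.00279003 -0.02347121] 31.75180623648672
```

View pics/c21.png

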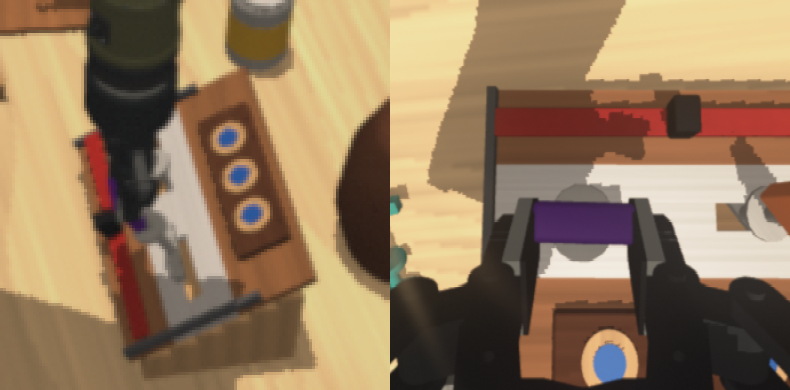

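servo_tool(deltas=[[[-0.002,0,0.03],0,0.02],[[-0.002,0,0.04],0,0.02],[[-0.002,0.02,0.01],0,0.02],[[-0.003,0.04,0],0,0.02],[[-0.003,0.04,0],0,0.02]])

```text
time: 15.45
position: [0.5286, -0.2009, 0.2449]
ee_rot: [0.0, 0.044, 0.999, 0.0]
ft_force: [0.8, 0.1, -0.9]
grip_width: 0.377
```

servo_tool(deltas=[[[-0.003,0.042,0],0,0.02],[[-0.003,0.042,0],0,0.02],[[-0.003,0.042,0],0,0.02],[[-0.003,0.042,0],-0.3,0.02],[[-0.003,0.042,0],-0.3,0.02]])

```text
time: 15.95
position: [0.5126, 0.0102, 0.2444]
ee_rot: [-0.001, 0.075, 0.997, 0.0]
ft_force: [0.4, 0.6, -1.5]
grip_width: 0.372
```

servo_tool(deltas=[[[-0.003,0.042,0],-0.3,0.02],[[-0.003,0.042,0],-0.17,0.02],[[-0.003,0.042,0],0,0.02],[[-0.003,0.042,0],0,0.02],[[0,0.035,0],0,0.02]])

```text
time: 16.45
position: [0.5001, 0.2134, 0.2444]
ee_rot: [-0.001, 0.099, 0.995, 0.0]
ft_force: [0.2, -0.4, -2.0]
grip_width: 0.376
```

servo_tool(deltas=[[[0,0.01,0],0,0.02],[[0,0,0],0,0.02],[[0,0,0],0,0.02]])

```text
time: 16.75
position: [0.5012, 0.2202, 0.2446]
ee_rot: [-0.0, 0.099, 0.995, -0.001]
ft_force: [-0.4, -0.2, -2.0]
grip_width: 0.377
```

```bash
python3 - <<'E'
from h import *
s=bot.read_state();print(s["position"],s["ee_rot"],s["time"],s["ft_force"],s["ft_torque"],s["grip_width"]*85.4);snap("wrist","w22");snap("side","s22");snap("top","t22")
c=lambda f,x,y,w,h,W,H:cv2.resize(load(f)[0][y:y+h,x:x+w],(W,H),interpolation=3)
cv2.imwrite("pics/c22.png",np.hstack([c("s22",220,110,180,150,400,333),c("w22",100,150,400,333-3,400,333)]))
E
```

```text
[0.50116029 0.22021117 0.24462244] [-4.74541165e-04  9.94418172e-02  9.95043037e-01 -6.74315503e-04] 16.75 [-0.38300056 -0.15655754 -2.01887379] [-0.04104503  0.01989642 -0.02305965] 32.16350499469469
```

View pics/c22.png

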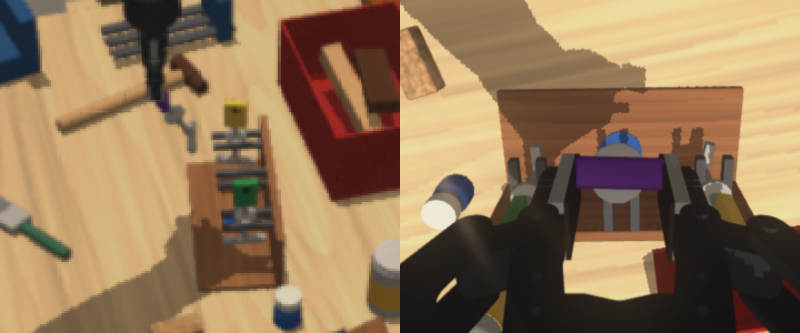

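```bash
python3 - <<'E'
from h import *
p=np.array([.5012,.2202,.2446]);f=np.array([np.cos(np.radians(-11.4)),np.sin(np.radians(-11.4)),0]);y=np.array([-f[1],f[0],0]);z=np.array([0,0,1.])
c=p+.0232*f-.0203*z;a=-.469*f+.883*z;u=.883*f+.469*z
ims=[]
for n,box in(("s22",(270,135,70,60)),("w22",(230,250,210,180))):
    im,K,T=load(n);x0,y0,w,h=box;S=385/w
    o=cv2.resize(im[y0:y0+h,x0:x0+w],None,fx=S,fy=S,interpolation=3);o=cv2.convertScaleAbs(o,None,1.4,10)
    def dr(P,col): q=(proj(K,T,P)-[x0,y0]+.5)*S;cv2.circle(o,(int(q[0]),int(q[1])),3,col,-1)
    for t in np.linspace(0,2*np.pi,24,endpoint=False): dr(c+.016*(u*np.cos(t)+y*np.sin(t))+.006*a,(0,255,0))
    for sx in(-.03,.03):
        for sy in(-.005,.005): dr(c-.05*a+sx*y+sy*u,(0,255,255))
    for sx in(-.017,.017):
        for sy in(-.006,.006): dr(c+.069*a+sx*y+sy*u,(255,255,0))
    ims.append(o[:330])
h=min(i.shape[0] for i in ims);cv2.imwrite("pics/c22b.png",np.hstack([i[:h] for i in ims]))
E
```

```text
(no output)
```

View pics/c22b.png

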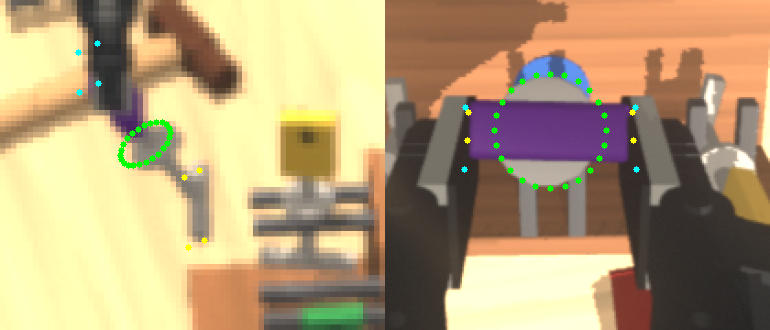

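servo_tool(deltas=[[[0,0.001,-0.04],0,0.02],[[0,0,-0.04],0,0.02],[[0,0,-0.029],0,0.02],[[0,0,0],0,0.02],[[0,0,0],0,0.02]])

```text
time: 17.4
position: [0.5018, 0.221, 0.1366]
ee_rot: [-0.0, 0.1, 0.995, -0.0]
ft_force: [0.1, -0.2, -0.6]
grip_width: 0.376
```

```bash
cat > ov.py <<'E'
from h import *
def ov(name,boxes,p=None):
    s=bot.read_state();p=np.array(s["position"]);print(np.round(p,4),s["time"],np.round(s["ft_force"],2),s["grip_width"]*85.4)
    f=np.array([np.cos(np.radians(-11.4)),np.sin(np.radians(-11.4)),0]);y=np.array([-f[1],f[0],0]);z=np.array([0,0,1.])
    c=p+.0232*f-.0203*z;seat=np.array([.6165,.198,.1]);d=c-seat;print("collar-seat along/across/z",np.round([d@f,d@y,d[2]],4))
    ims=[]
    for n,(x0,y0,w,h) in boxes:
        im,K,T=snap(n,f"{name}_{n}");im=im[:,:,::-1];S=385/w
        o=cv2.resize(im[y0:y0+h,x0:x0+w],None,fx=S,fy=S,interpolation=3);o=cv2.convertScaleAbs(o,None,1.4,10)
        for k in(-.035,0,.035):
            for e in(-.008,.008):
                q=(proj(K,T,seat+k*f+e*y)-[x0,y0]+.5)*S;cv2.circle(o,(int(q[0]),int(q[1])),2,(0,255,0),-1)
        ims.append(o)
    h=min(i.shape[0] for i in ims);cv2.imwrite(f"pics/{name}.png",np.hstack([i[:h] for i in ims]))
E
python3 - <<'E'
from ov import *
ov("o1",[("side",(280,135,80,80)),("wrist",(200,200,250,250))])
E
```

```text
[0.5018 0.221  0.1366] 17.4 [ 0.06 -0.16 -0.58] 32.14273337528712
collar-seat along/across/z [-0.0937 -0.0001  0.0163]
```

View pics/o1.png

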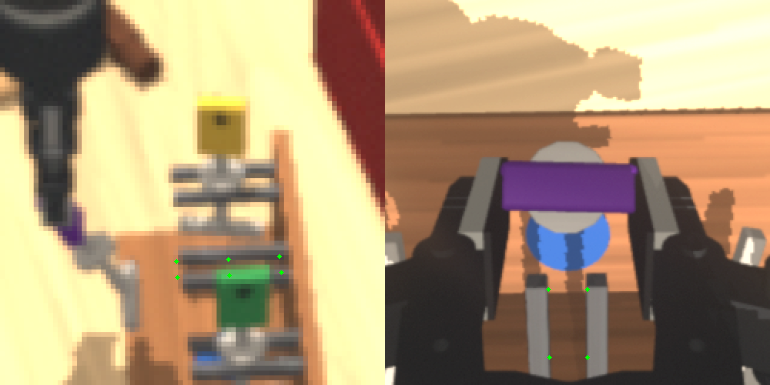

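servo_tool(deltas=[[[0.0147,-0.003,-0.001],0,0.02],[[0.0196,-0.004,0],0,0.02],[[0.0147,-0.003,0],0,0.02],[[0,0,0],0,0.02]])

```text
time: 17.9
position: [0.5549, 0.2119, 0.1365]
ee_rot: [0.002, 0.1, 0.995, 0.001]
ft_force: [0.3, 0.1, -2.0]
grip_width: 0.376
```

```bash
python3 - <<'E'
from ov import *
ov("o2",[("side",(280,135,80,80)),("wrist",(200,200,250,250))])
E
```

```text
[0.5549 0.2119 0.1365] 17.9 [ 0.25  0.07 -2.04] 32.11484991200742
collar-seat along/across/z [-0.0399  0.0015  0.0162]
```

View pics/o2.png

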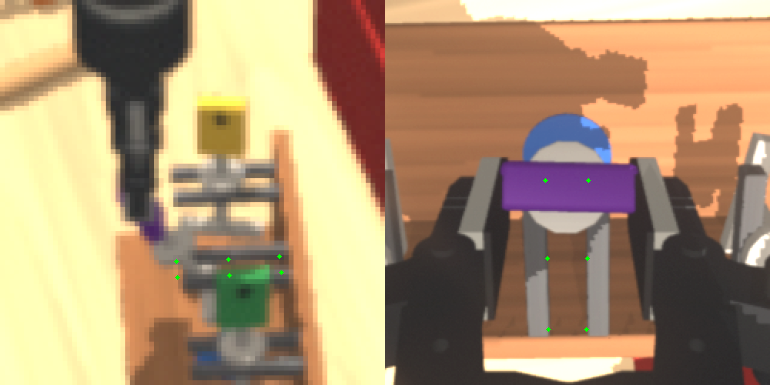

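servo_tool(deltas=[[[0.0118,-0.0028,0],0,0.02],[[0.0118,-0.0028,0],0,0.02],[[0.0098,-0.0022,0],0,0.02],[[0,0,0],0,0.02],[[0,0,0],0,0.02]])

```text
time: 18.5
position: [0.5842, 0.204, 0.1349]
ee_rot: [-0.0, 0.1, 0.995, -0.0]
ft_force: [0.2, 0.3, -2.5]
grip_width: 0.373
```

servo_tool(deltas=[[[0,0,-0.004],0,0.02],[[0,0,0],0,0.02]])

```text
time: 18.7
position: [0.5832, 0.204, 0.1304]
ee_rot: [-0.001, 0.099, 0.995, -0.0]
ft_force: [-0.0, 1.1, -0.2]
grip_width: 0.373
```

```bash
python3 - <<'E'
from ov import *
ov("o3",[("side",(280,135,80,80)),("wrist",(200,200,250,250))])
E
```

```text
[0.5832 0.204  0.1304] 18.7 [-0.    1.08 -0.24] 31.812548851914748
collar-seat along/across/z [-0.0106 -0.0007  0.0101]
```

View pics/o3.png

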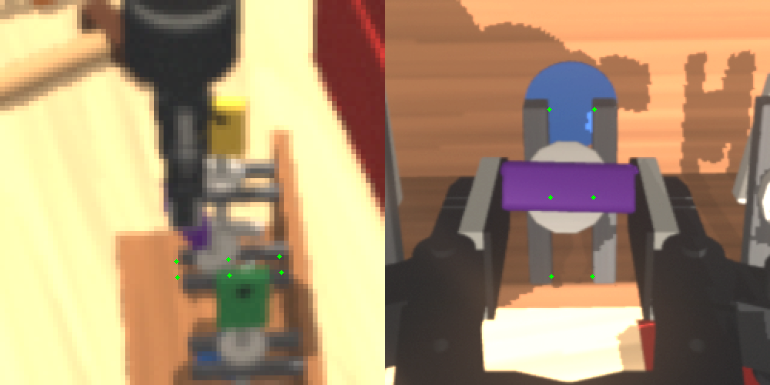

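servo_tool(deltas=[[[0.004,-0.001,-0.002],0,0.02],[[0,0,-0.0015],0,0.02],[[0,0,0],0,0.02]], newtons=30)

```text
time: 19.1
position: [0.5887, 0.2034, 0.1286]
ee_rot: [0.001, 0.099, 0.995, 0.0]
ft_force: [-1.6, 0.3, 4.3]
grip_width: 0.374
```

servo_tool(deltas=[[[0,0,0],0,0.033],[[0,0,0],0,0.035],[[0,0,0],0,0.037],[[0,0,0],0,0.04],[[0,0,0],0,0.05]], newtons=20)

```text
time: 19.6
position: [0.588, 0.203, 0.1273]
ee_rot: [-0.0, 0.1, 0.995, -0.0]
ft_force: [-0.2, -0.7, -0.1]
grip_width: 0.581
```

```bash
python3 - <<'E'
from ov import *
ov("o4",[("side",(280,135,80,80)),("wrist",(200,200,250,250))])
E
```

```text
[0.588  0.203  0.1273] 19.6 [-0.2  -0.67 -0.06] 49.619468565537055
collar-seat along/across/z [-0.0057 -0.0007  0.007 ]
```

View pics/o4.png

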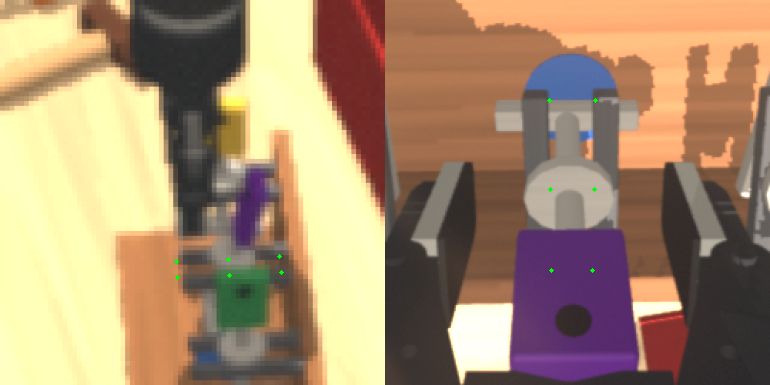

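servo_tool(deltas=[[[0,0,0],0,0.055],[[0,0,0],0,0.055],[[0,0,0],0,0.055]])

```text
time: 20.0
position: [0.5882, 0.2031, 0.1277]
ee_rot: [0.0, 0.099, 0.995, 0.0]
ft_force: [-0.5, 0.2, -0.2]
grip_width: 0.642
```

```bash
python3 - <<'E'
from ov import *
ov("o5",[("side",(280,135,80,80)),("wrist",(200,200,250,250))])
E
```

```text
[0.5882 0.2031 0.1277] 20.0 [-0.48  0.15 -0.22] 54.8100566375291
collar-seat along/across/z [-0.0056 -0.0006  0.0074]
```

View pics/o5.png

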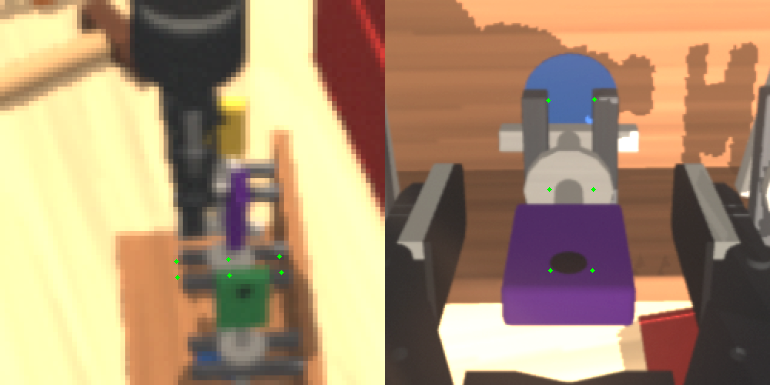

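servo_tool(deltas=[[[0,0,0.02],0,0.055],[[0,0,0.03],0,0.055],[[-0.02,0,0.04],0,0.055],[[-0.03,0,0.04],0,0.055],[[0,0,0],0,0.055]])

```text
time: 20.6
position: [0.5382, 0.2041, 0.2644]
ee_rot: [0.004, 0.099, 0.995, 0.002]
ft_force: [1.4, -0.4, 0.0]
grip_width: 0.65
```

servo_tool(deltas=[[[-0.02,0,0.02],0,0.055],[[0,0,0],0,0.055],[[0,0,0],0,0.055]])

```text
time: 20.9
position: [0.5187, 0.2032, 0.2776]
ee_rot: [0.001, 0.099, 0.995, 0.0]
ft_force: [0.0, 0.5, -1.2]
grip_width: 0.644
```

```bash
python3 - <<'E'
from ov import *
ov("o6",[("side",(285,140,75,75)),("wrist",(190,190,280,280))])
snap("top","t6")
E
```

```text
[0.5187 0.2032 0.2776] 20.9 [ 0.01  0.52 -1.22] 54.96853156258389
collar-seat along/across/z [-0.0737 -0.0142  0.1573]
```

View pics/o6.png

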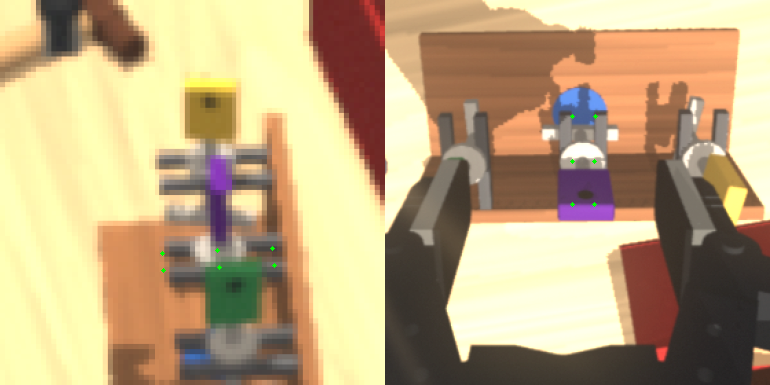

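View pics/o6_side.png

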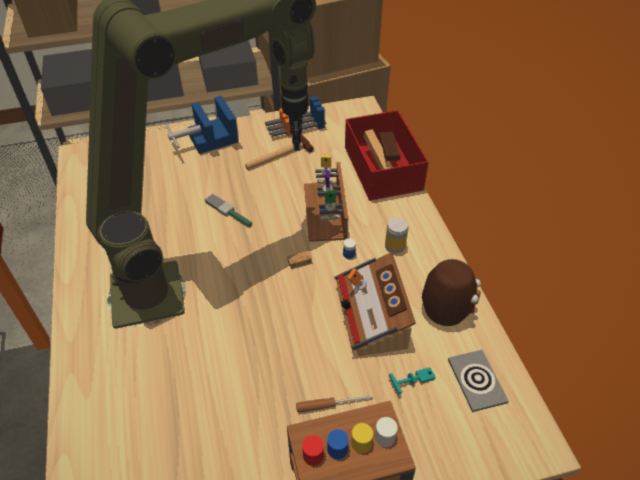

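```bash
python3 - <<'E'
from ov import *
f=np.array([np.cos(np.radians(-11.4)),np.sin(np.radians(-11.4)),0]);y=np.array([-f[1],f[0],0]);seat=np.array([.6165,.198,.1])
im,K,T=load("o6_wrist");m=cv2.inRange(cv2.cvtColor(im,cv2.COLOR_BGR2HSV),(125,80,30),(155,255,255))
n,l,st,ce=cv2.connectedComponentsWithStats(m);i=1+st[1:,4].argmax();print("wrist bbox",st[i])
a=onplane(K,T,(st[i][0],st[i][1]+st[i][3]-1),.169);b=onplane(K,T,(st[i][0]+st[i][2]-1,st[i][1]+st[i][3]-1),.169)
c=(a+b)/2-seat;print("top far edge vs seat: along",c@f-.006,"across",c@y,"len",np.linalg.norm(a-b))
im2=camera("wrist")[:,:,::-1];print("moved px",(cv2.inRange(cv2.cvtColor(im2,cv2.COLOR_BGR2HSV),(125,80,30),(155,255,255))!=m).sum())
# collar: light grey centre estimate by eye (583,160) in crop
q=(190+(583-385)*280/385,190+165*280/385);d=onplane(K,T,q,.106)-seat;print("collar approx",d@f,d@y)
E
```

```text
wrist bbox [ 316  313   41   37 1358]
top far edge vs seat: along -0.0038737698675570054 across -0.0009641897957002261 len 0.032731209905910406
moved px 98
collar approx -8.288888542271106e-05 -0.00032810167646380925
```

servo_tool(deltas=[[[0,0,0],0,0.055],[[0,0,0],0,0.055],[[0,0,0],0,0.055],[[0,0,0],0,0.055],[[0,0,0],0,0.055]])

```text
time: 21.6
position: [0.5182, 0.2031, 0.2777]
ee_rot: [0.0, 0.1, 0.995, 0.0]
ft_force: [-0.4, 0.6, 0.4]
grip_width: 0.643
```

```bash
python3 - <<'E'
from ov import *
def bb():
    m=cv2.inRange(cv2.cvtColor(camera("wrist")[:,:,::-1],cv2.COLOR_BGR2HSV),(125,80,30),(155,255,255));n,l,st,ce=cv2.connectedComponentsWithStats(m);i=1+st[1:,4].argmax();return st[i],ce[i]
print(bb(),bb());s=bot.read_state();print(s["time"],s["ft_force"])
print(workorder.sign_off())
E
```

```text
(array([ 316,  313,   41,   37, 1376], dtype=int32), array([335.0247093, 331.3684593])) (array([ 316,  313,   41,   37, 1377], dtype=int32), array([335.01089325, 331.3805374 ]))
21.7 [-0.12477673  0.00286555 -0.72510618]
the job is handed in; nothing more can be done
None
```

I handed the job in at about 21.7 s. The purple key hangs in the middle fork above the blue spot, released and at rest, and the keeper is open.

- **Keeper:** I pushed it down the slope until it stopped moving, at about 35 mm. My first push rode over the top of the tab and only reached about 19 mm. I backed off, set the fingers lower and finished the stroke.
- **Purple key:** It stood about 87 degrees off the slot. I turned it with the fingers straddling the handle and overshot by about 8 degrees. Regripping the handle's narrow edges was meant to square it, and it then drew out along the slope's normal without catching. I carried it over, slid it into the fork from the open end and released it there, and it swung upright on its own.
- **Last checks on the key:** The collar sits within about 1 mm of the seat both along and across the fork. The handle top is within about 4 mm of straight above it, a lean of roughly 3 degrees. Two wrist pictures taken back to back at the end match, so the key is still. I did not triangulate the collar's final height; it looks flat on the prongs.
- **Last checks on the rest:** The gripper is clear and touching nothing. In the final pictures the keeper is still open. The orange key and the loose things on the bench look unmoved by eye; I did not measure them.

One thing disagreed with the description: the fingertips appeared to end about 18 mm short of the stated TCP, so I allowed for that in the grasps.

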